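# Regulate a batch of bass-button carriers

### The job

First load every blue button carrier on the counter fully home into the pockets of the dark nest, one to a pocket and in any order, and swing the brass locking bar fully shut over them. Only then fold the cover of the green trim box right back as far as it goes, turn the sunken knob clockwise until its white pointer is at the brass mark, and fold the cover flat shut again. Leave everything else on the counter where it is.

Things in the scene. Friction and masses are not known exactly. Their poses are not given: they have to be found in the camera images.
- carrier0: loose button carrier: blue block 60 (x) x 32 (y) x 32 mm high; centred on it a metal stem 20 x 20 mm, square with the block, from 32 to 54 mm above the underside, topped by a black button 20 mm across (62 mm in all); about 0.12 kg, alike end for end. Origin at the centre of the underside, z up. Grip it by the stem. Only two or three of the four are there in a run (None if absent)
- carrier1: loose button carrier: blue block 60 (x) x 32 (y) x 32 mm high; centred on it a metal stem 20 x 20 mm, square with the block, from 32 to 54 mm above the underside, topped by a black button 20 mm across (62 mm in all); about 0.12 kg, alike end for end. Origin at the centre of the underside, z up. Grip it by the stem. Only two or three of the four are there in a run (None if absent)
- carrier2: loose button carrier: blue block 60 (x) x 32 (y) x 32 mm high; centred on it a metal stem 20 x 20 mm, square with the block, from 32 to 54 mm above the underside, topped by a black button 20 mm across (62 mm in all); about 0.12 kg, alike end for end. Origin at the centre of the underside, z up. Grip it by the stem. Only two or three of the four are there in a run (None if absent)
- carrier3: loose button carrier: blue block 60 (x) x 32 (y) x 32 mm high; centred on it a metal stem 20 x 20 mm, square with the block, from 32 to 54 mm above the underside, topped by a black button 20 mm across (62 mm in all); about 0.12 kg, alike end for end. Origin at the centre of the underside, z up. Grip it by the stem. Only two or three of the four are there in a run (None if absent)
- nest: regulating nest: dark steel block fixed to the counter, 100 (x) x 200 (y) x 30 mm high, with three open pockets in a row along y; origin at the centre of its underside, z up, its -x side towards the robot
- pocket0 (a point): centre of the floor of one pocket of the nest, 10 mm above the counter; axes as the nest's. The pocket is 64 mm (x) x 36 mm (y) and 20 mm deep, its mouth bevelled by 3 mm; pockets stand 46 mm apart along y. A carrier sits in it with its length along x, either way round, 12 mm of the block showing. Any carrier fits any pocket
- pocket1 (a point): centre of the floor of one pocket of the nest, 10 mm above the counter; axes as the nest's. The pocket is 64 mm (x) x 36 mm (y) and 20 mm deep, its mouth bevelled by 3 mm; pockets stand 46 mm apart along y. A carrier sits in it with its length along x, either way round, 12 mm of the block showing. Any carrier fits any pocket
- pocket2 (a point): centre of the floor of one pocket of the nest, 10 mm above the counter; axes as the nest's. The pocket is 64 mm (x) x 36 mm (y) and 20 mm deep, its mouth bevelled by 3 mm; pockets stand 46 mm apart along y. A carrier sits in it with its length along x, either way round, 12 mm of the block showing. Any carrier fits any pocket
- bar (a joint): angle of the brass locking bar on the nest, rad: 0 = open (pointing along the nest's -x from its pivot), growing counter-clockwise seen from above to its stop at 1.571 = shut (pointing along the nest's -y, over the near ends of all pockets, 3 mm above seated blocks, beside their stems). It swings level, starts at 0 to 0.45, stays where left; about 1 N at its handle moves it
- bar_pivot (a point): pivot of the locking bar (upright axis) at the bar's underside, 45 mm above the counter; the bar is 12 mm wide and 10 mm thick. The axes turn with the bar, which runs along their -x
- bar_grip (a point): grip point on the bar's handle, 170 mm from the pivot and 78 mm above the counter: an upright round red peg 16 mm across, standing from 55 to 95 mm above the counter. The axes turn with the bar
- trimbox: green trim box fixed to the counter, 120 x 120 x 60 mm high, with a round well 76 mm across and 45 mm deep in the middle of its top; origin at the centre of its underside, z up, its -x side towards the robot. A brass mark lies on the rim of the well on the box's +y side
- trim (a joint): angle of the trim knob at the bottom of the well, rad: at 0 its white pointer points along the box's -x; it grows clockwise seen from above, stop at 2.6. At 1.571 the pointer points along the box's +y, at the brass mark. It starts between 0 and 0.7, turns with about 0.05 N m and stays where it is left
- trim_grip (a point): on the knob's axis, 42 mm above the counter, 18 mm below the box's top: the height to grip. The knob is a black bar 44 mm long, 14 mm wide, from 20 to 48 mm above the counter, on a grey disc 44 mm across (15 to 20 mm); it runs along this point's x, the white pointer towards -x. 31 mm are free between each flat side and the well's wall
- cover (a joint): angle of the hinged aluminium cover over the well, rad: 0 = shut, lying flat on the box; grows as its free far edge is raised up and over towards the robot; stop at 2.3 = folded right back. A stiff hinge: stays wherever it is left; about 2 N at its rod move it. Starts between 0 and 0.2
- cover_hinge (a point): middle of the cover's hinge line, at the box's -x edge, 62 mm above the counter; the hinge line runs along y. The axes turn with the cover, which runs along their +x: plate 107 mm long, 116 mm wide, 5 mm thick
- cover_grip (a point): middle of the red round rod (12 mm across) that is the cover's handle: parallel to the hinge and 153 mm from it, held between two arms 72 mm apart; free space of 40 mm between plate and rod. Shut, it overhangs the box's far side by 38 mm, 64.5 mm above the counter. The axes turn with the cover
- cup: pewter cup, 68 mm across, 75 mm high; origin at its underside; not part of the job, leave it alone
- awl: awl with a horn-brown handle, 125 mm long, lying flat; origin at its underside; not part of the job, leave it alone
- segment: brass toothed rotary segment, 72 mm across, 40 mm high; origin at its underside; not part of the job, leave it alone
- driver: screwdriver, 170 mm long, lying flat; origin at its underside; not part of the job, leave it alone
- gluejar: closed jar, 52 mm across, 75 mm high; origin at its underside; not part of the job, leave it alone
Mind the look-alikes: they are no part of the job. Leave any pink look-alike of the carrier1 alone.

How it is judged:
By the outcome, as a careful person would: the job done as asked, in the order asked, and still so for the second after the job is handed in, with the robot touching nothing.
Of carrier0, carrier1, carrier2, carrier3 only 2 to 3 are there at a start; the rules pass over those that are not, and their reading is None.
At some moment in a run one of carrier0, carrier1, carrier2, carrier3 may be knocked a few centimetres aside while the robot is not near it.
It also fails if it takes over 210 s, if anything falls off the work surface, if the arm or the gripper's body presses on something with over 40 N, if the wrist force passes 120 N, or if a joint passes its speed limit or range.

### The arm

A 6-joint arm with a two-finger parallel gripper is mounted at the origin on the work surface. World frame = base frame: x ahead of the robot, y to its left, z up, the work surface at z = 0. Lengths are in mm, angles in rad, forces in N, time in s.
With the tool pointing down it reaches from about 275 to 1000 mm from the base axis. Payload 8.4 kg.
Tool frame: the origin (TCP) lies midway between the tips of the shut fingers; the grasp point (between the pads) lies 19 mm behind it; z points along the fingers, y is the line along which they close (so a half turn about z gives the same grasp; the last joint's range is limited). The gripper opens to 85 mm and grips with 20 to 120 N. Pads are 22 mm wide; open, the fingers measure 114 mm over their backs; the gripper's body (76 mm by 85 mm) begins 54 mm behind the grasp point. The pads swing forward as they close: fully open they stand 13 mm farther back than shut.
Start: joints at [1.175, 0.353, 1.633, -0, 1.155, -0.002], TCP at [239.811, 577.164, 231.281] pointing down, gripper open.
Joint ranges: [-2.63, 2.63], [-0.92, 2.1], [0.06, 2.66], [-1.3, 4.44], [0, 2.69], [-3.02, 3.02]. Speed limits (rad/s): [2.22, 2.22, 2.79, 3.14, 3.14, 3.14].

### API

Orientations are given as [roll, pitch, yaw] about the fixed x, y, z axes, in that order (R = Rz(yaw) Ry(pitch) Rx(roll)).
In Python, from rig import r gives the robot as it stands.
- The arm moves only by the tool servo_tool, never from a script. Its argument "deltas" is a list of rows, each an object of numbers: "x", "y", "z": the shift along the world's x, y, z in mm; "rx", "ry", "rz": the turn, a rotation vector about the world's x, y, z in rad; "gripper": the gripper's target within -1 to 1 (fully open at 1, half-way at 0, shut at -1). A call has 1 to 10 rows; each row is the pose to reach, as a shift and turn from the pose commanded when the call began; what a row does not reach only later rows make up. A row lasts 1/10 s, in which the tool goes at most 50 mm and 8.59 degrees, less where a joint would pass 70% of its speed; a pose out of reach is approached as far as the arm can. A call with a gripper value outside its range is refused whole. The fingers move at their own pace and stop on an object; "newtons" is the grip in N (left out, the last holds). Time passes only in rows, so rows that repeat a pose let the fingers close. It gives the time, the measured TCP pose, the force, the opening and the grip force at its end, in the units of the state.
- r.sense(): the state, without advancing time (a new reading comes with each control period).
- r.grab_frame(name): name is "scene" or "top"; returns the picture (400x640x3 uint8, blue, green, red); there is no depth.
- r.camera_params(name): a dict with "mtx" (3x3 intrinsics, pixels), "eye" and "orientation" of the camera in the world. Camera axes: x right, y down, z forward; pixel columns grow to the right and rows downward; lengths in mm; the calibration is good to about 2 mm. A picture is of the moment at which its call begins. camera_params takes no time and is no camera call.
- r.sign_off(): hands the job in; it is judged then, once.
Trained networks look in the newest picture that a camera, given by its name, has taken for a name from the list of things; names that differ only in an ending like _2 or _b are one class to them, and where a whole thing is asked for, a point or a joint stands for the part that bears it (a point fixed in the world has none). Each returns a list of dicts, best first, with "conf" (0 to 1); they miss things now and then, are a little off and sometimes report something else, mostly with a low value. They report only what shows in the picture. A call takes as long as a camera call. They do not tell look-alikes from the thing itself.
- r.recognise(name, camera): "box" ([left, top, width, height] in pixels, round what is visible of it).
The state is a dict: "clock": time; "qpos": joint angles; "qvel": joint speeds; "joint_efforts": joint torques, N m; "eef_pos": TCP position; "tcp_rot": TCP orientation; "contact_force": force on the tool from outside, world axes, zero at the start; "wrist_torque": the same for the moment, N m; "opening": opening from 0.0 (shut) to 1.0 (fully open); "grasp_force": force on a finger pad.
Only numpy, scipy, OpenCV 4.12 (cv2) and the standard library are available. Lean on these libraries where they do the work, as an engineer would, in place of code of your own. Each camera call takes 0.05 s, during which the arm holds its last target. There are 200 camera calls.

## Working session

There is one attempt and no reset: what is moved stays moved. The work goes in short steps, Python scripts to look and compute and a tool call to move; the robot and the scene stay as the last step left them, time stands still between calls to the robot, and variables do not carry over. Pictures are saved under pics/ and viewed, at most 14 in all, crops included, and the job is handed in when it is done.

Besides the shell and the picture viewer there is one more tool, called after "Emit:" as name([rows], argument=value, ...), one row to a line, values as JSON. servo_tool: Moves the arm, as the interface text tells. Its arguments: {"type":"object","properties":{"deltas":{"type":"array","items":{"type":"object","properties":{"x":{"type":"number"},"y":{"type":"number"},"z":{"type":"number"},"rx":{"type":"number"},"ry":{"type":"number"},"rz":{"type":"number"},"gripper":{"type":"number"}}}},"newtons":{"type":"number"}},"required":["deltas"]}

```bash
mkdir -p pics; ls
python3 - <<'E'
from rig import r
import cv2
for n in("scene","top"):
    f=r.grab_frame(n); cv2.imwrite(f"pics/{n}0.png",f)
    p=r.camera_params(n); print(n,p)
    for o in["carrier0","nest","bar_grip","trimbox","cover_grip","cup","segment"]:
        print(o,[(d['box'],round(d['conf'],2)) for d in r.recognise(o,n)][:6])
print(r.sense())
E
```

```text
pics
scene {'mtx': array([[386.47482752,   0.        , 319.95305625],
       [  0.        , 386.47482752, 201.76681206],
       [  0.        ,   0.        ,   1.        ]]), 'eye': array([1160.00734357,  122.40354973,  868.8937242 ]), 'orientation': array([-2.49302546,  0.01734407,  1.69427982])}
carrier0 [([286.0, 167.6, 21.1, 22.9], 0.78), ([272.0, 202.0, 15.0, 26.4], 0.75), ([321.2, 175.4, 20.1, 22.5], 0.7)]
nest [([376.0, 164.2, 85.5, 97.3], 0.92), ([180.7, 165.7, 50.4, 48.8], 0.4), ([273.9, 200.4, 14.0, 25.2], 0.22)]
bar_grip [([376.9, 161.4, 84.6, 103.5], 0.73), ([442.6, 161.8, 16.3, 72.4], 0.56)]
trimbox [([180.5, 167.0, 51.7, 50.8], 0.79), ([230.7, 257.9, 30.5, 30.2], 0.31)]
cover_grip [([180.9, 165.7, 47.8, 51.8], 0.63)]
cup [([356.1, 261.5, 35.5, 38.7], 0.64), ([182.8, 165.1, 51.1, 51.0], 0.62), ([271.6, 203.1, 18.8, 24.4], 0.2)]
segment [([228.3, 257.7, 32.7, 29.2], 0.79), ([183.0, 167.5, 49.6, 49.3], 0.35)]
top {'mtx': array([[475.60717359,   0.        , 322.10050934],
       [  0.        , 475.60717359, 204.25402118],
       [  0.        ,   0.        ,   1.        ]]), 
[... 671 characters left out ...]
, 24.5], 0.17)]
{'clock': 0.8, 'qpos': array([ 1.17458651e+00,  3.52981109e-01,  1.63338892e+00, -1.92845258e-05,
        1.15519578e+00, -2.44545512e-03]), 'qvel': array([ 0.00112097, -0.00054032, -0.00098333,  0.00106066, -0.00026527,
        0.00048584]), 'joint_efforts': array([-1.95894267e-03, -6.05104351e+01, -3.42416346e+01, -2.72010084e-04,
        1.27959553e-03, -1.51235078e-06]), 'eef_pos': array([239.82839326, 577.16699581, 231.29752299]), 'tcp_rot': array([3.14156585e+00, 1.77087156e-05, 2.74783607e+00]), 'contact_force': array([0.42421624, 0.63298915, 0.10743345]), 'wrist_torque': array([ 0.07588498,  0.02058386, -0.04034891]), 'grasp_force': 0.0, 'opening': 0.9996433626696126}
```

Run:
```python
import cv2
f=cv2.imread("pics/top0.png"); c=cv2.resize(f[110:290,160:500],None,fx=2.35,fy=2.35,interpolation=cv2.INTER_CUBIC); cv2.imwrite("pics/top0c.png",c)
f=cv2.imread("pics/scene0.png"); c=cv2.resize(f[140:320,160:480],None,fx=2.5,fy=2.5,interpolation=cv2.INTER_CUBIC); cv2.imwrite("pics/scene0c.png",c)
```

```text
(no output)
```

View pics/top0c.png

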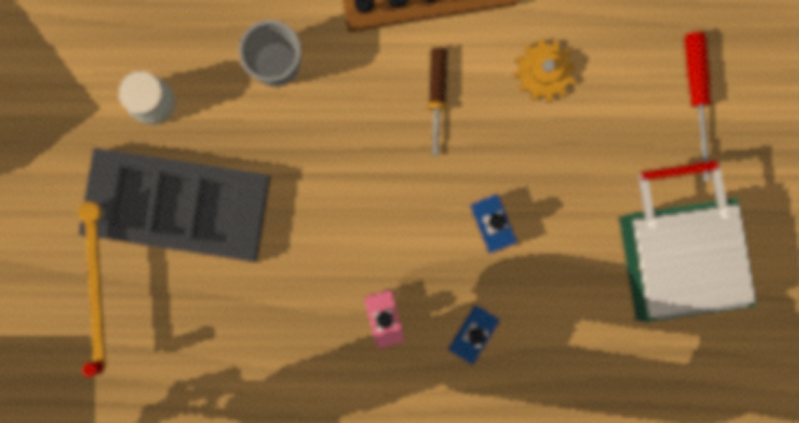

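View pics/scene0c.png

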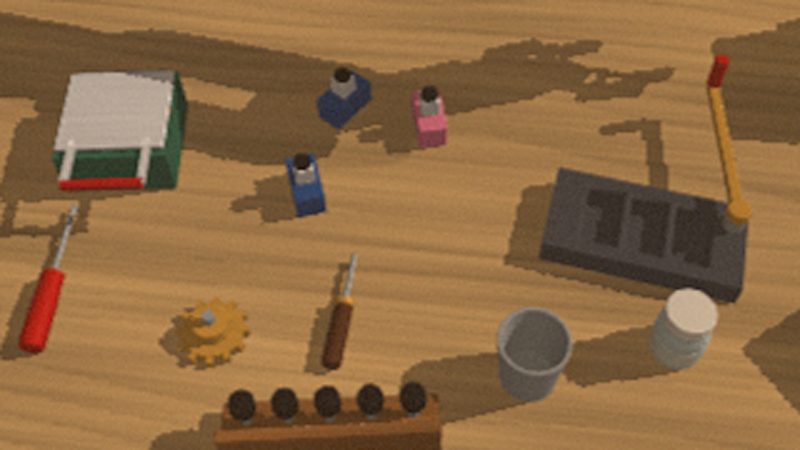

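The top view shows blue carriers at about (370,205) and (361,252), and the pink look-alike at (323,246). The nest is on the left with its bar handle at (199,267), and the box is on the right, cover nearly shut, with its rod at (449,183). Next I'll fit the models to colour masks.

```bash
cat > h.py <<'E'
import numpy as np,cv2
from scipy.spatial.transform import Rotation as Rt
from scipy.optimize import minimize
from rig import r
U=4
P={n:r.camera_params(n) for n in("scene","top")}
def proj(n,X):
    p=P[n];R=Rt.from_euler('xyz',p['orientation']).as_matrix()
    c=(np.atleast_2d(X)-p['eye'])@R; q=c@p['mtx'].T; return q[:,:2]/q[:,2:]
def ray(n,uv,z):
    p=P[n];R=Rt.from_euler('xyz',p['orientation']).as_matrix()
    d=R@np.linalg.inv(p['mtx'])@[uv[0],uv[1],1]; return p['eye']+d*(z-p['eye'][2])/d[2]
def tri(uvs):
    f=lambda x:sum(((proj(n,x)[0]-uv)**2).sum() for n,uv in uvs.items())
    s=minimize(f,np.array([500,0,50.]),method='Nelder-Mead',options=dict(xatol=.01,fatol=1e-6,maxiter=4000));return s.x,s.fun**.5
def up(f):return cv2.resize(f,None,fx=U,fy=U,interpolation=cv2.INTER_CUBIC)
def box(x,y,yaw,lx,ly,z0,z1):
    c,s=np.cos(yaw),np.sin(yaw)
    return np.array([[x+c*a-s*b,y+s*a+c*b,z] for a in(-lx/2,lx/2) for b in(-ly/2,ly/2) for z in(z0,z1)])
def hullmask(n,X,shape):
    q=(proj(n,X)+.5)*U-.5; m=np.zeros(shape,np.uint8)
    cv2.fillConvexPoly(m,cv2.convexHull(np.round(q*16).astype(np.int32)),1,shift=4);return m
def comps(mask,amin):
    n,l,s,c=cv2.connectedComponentsWithStats(mask.astype(np.uint8))
    return [(l==i,s[i,4],(c[i]+.5)/U-.5) for i in range(1,n) if s[i,4]>amin*U*U]
def fit(masks,x0,lx,ly,z0,z1):
    hm={}
    for n,m in masks.items():
        pts=cv2.findNonZero(m.astype(np.uint8));k=np.zeros(m.shape,np.uint8);cv2.fillConvexPoly(k,cv2.convexHull(pts),1);hm[n]=k
    def f(p):
        t=0
        for n,k in hm.items():
            h=hullmask(n,box(*p,lx,ly,z0,z1),k.shape);t+=1-(h&k).sum()/max(1,(h|k).sum())
        return t
    best=None
    for a in (0,.5,1,1.6,-.5,-1):
        s=minimize(f,x0+[a] if len(x0)==2 else x0,method='Nelder-Mead',options=dict(initial_simplex=[np.array([*x0[:2],a])+d for d in([0,0,0],[8,0,0],[0,8,0],[0,0,.3])]))
        if best is None or s.fun<best.fun:best=s
    return best.x.round(3),round(best.fun,3)
def hsv(f):return cv2.split(cv2.cvtColor(up(f),cv2.COLOR_BGR2HSV))
def carriers(fr):
    out=[]
    M={n:comps((lambda h,s,v:(h>100)&(h<128)&(s>110)&(v>25))(*hsv(f)),60) for n,f in fr.items()}
    for m,a,c in M.get('top',[]):
        g=ray('top',c,20)
        d={'top':m}
        if M.get('scene'):
            e=min(M['scene'],key=lambda t:np.linalg.norm(t[2]-proj('scene',g)[0]))
            if np.linalg.norm(e[2]-proj('scene',g)[0])<10:d['scene']=e[0]
        out.append((list(d),a/16,fit(d,[g[0],g[1]],60,32,0,32)))
    return out
def red(fr):
    return {n:[(c.round(2),a/16) for m,a,c in comps((lambda h,s,v:((h<5)|(h>174))&(s>190)&(v>90))(*hsv(f)),12)] for n,f in fr.items()}
E
cat > a.py <<'E'
from h import *
fr={n:cv2.imread(f"pics/{n}0.png") for n in P}
for c in carriers(fr):print(c)
print(red(fr))
b={'top':(185,160,285,225),'scene':(370,200,465,265)}
d={}
for n,f in fr.items():
    h,s,v=hsv(f);m=(v<95)&(s<70);k=np.zeros_like(m);x0,y0,x1,y1=b[n];k[y0*U:y1*U,x0*U:x1*U]=1;m&=k
    d[n]=max(comps(m,50),key=lambda t:t[1])[0]
    cv2.imwrite(f'pics/m_{n}.png',d[n]*255)
for q in({'top':d['top']},{'scene':d['scene']},d):print('nest',fit(q,[560,310],100,200,0,30))
E
python3 a.py
```

```text
(['top'], np.float64(147.6875), (array([ 5.74256e+02, -7.14030e+01,  4.50000e-01]), np.float64(0.218)))
(['top'], np.float64(147.375), (array([447.947, -49.244,   2.488]), np.float64(0.223)))
{'scene': [(array([448.22, 164.67]), np.float64(20.75)), (array([ 28.27, 175.96]), np.float64(78.875)), (array([ 38.83, 199.54]), np.float64(88.75)), (array([200.17, 213.12]), np.float64(117.375)), (array([101.45, 237.02]), np.float64(1016.375)), (array([176.38, 264.09]), np.float64(293.375))], 'top': [(array([456.55, 138.68]), np.float64(224.875)), (array([543.53, 157.37]), np.float64(1393.9375)), (array([615.55, 171.11]), np.float64(75.75)), (array([450.11, 181.89]), np.float64(82.6875)), (array([637.47, 200.3 ]), np.float64(16.0625)), (array([198.34, 266.64]), np.float64(25.25))]}
nest (array([ 5.94012e+02,  2.89391e+02, -1.72000e-01]), np.float64(0.073))
nest (array([ 5.90908e+02,  2.90312e+02, -1.48000e-01]), np.float64(0.063))
nest (array([ 5.92587e+02,  2.90686e+02, -1.53000e-01]), np.float64(0.14))[ WARN:0@7.533] global loadsave.cpp:1063 imwrite_ Unsupported depth image for selected encoder is fallbacked to CV_8U.
```

Run:
```python
from h import *
for n,pts in {'top':[(364,205),(372,210),(355,254),(369,248)],'scene':[(282,222),(282,215),(292,182),(305,176)]}.items():
    f=cv2.imread(f"pics/{n}0.png");H=cv2.cvtColor(f,cv2.COLOR_BGR2HSV)
    print(n,[H[y,x] for x,y in pts])
    h,s,v=cv2.split(H);m=(h>95)&(h<135)&(s>80);m[:, :]=m
    ys,xs=np.nonzero(m);print(len(xs),[ (c.round(1),a/16) for _,a,c in comps(up(m.astype(np.uint8)),30)])
```

```text
top [array([108, 134, 114], dtype=uint8), array([105, 185, 113], dtype=uint8), array([107, 172,  77], dtype=uint8), array([106, 173,  78], dtype=uint8)]
469 [(array([369.3, 204.8]), np.float64(170.0)), (array([360.9, 251.7]), np.float64(166.875))]
scene [array([107,  55,  65], dtype=uint8), array([109, 118,  99], dtype=uint8), array([117,  72,  67], dtype=uint8), array([124,  64,  60], dtype=uint8)]
6069 [(array([78.4, 32. ]), np.float64(2461.875)), (array([122.1,  20. ]), np.float64(2340.875)), (array([194.4,   8.9]), np.float64(1153.875)), (array([282.7, 216.4]), np.float64(74.6875))]
```

```bash
python3 - <<'E'
s=open('h.py').read()
a=s.index("    M={n:comps(");b=s.index("\n",a)
s=s[:a]+"    M={n:[t for t in comps(blue(f),60) if t[1]<400*U*U] for n,f in fr.items()}"+s[b:]
s+='''
def blue(f):
    g=up(f).astype(int);B,G,R=g[...,0],g[...,1],g[...,2]
    return (B>R*1.05)&(B>=G*1.02)
'''
open('h.py','w').write(s)
E
cat > a.py <<'E'
from h import *
fr={n:cv2.imread(f"pics/{n}0.png") for n in P}
for n in fr: print(n,[(c.round(1),a/16) for m,a,c in comps(blue(fr[n]),60)])
for k in (['top'],['top','scene']):
    for c in carriers({n:fr[n] for n in k}):print(c)
X,e=tri({'top':(450.11,181.89),'scene':(200.17,213.12)});print('rod',X,e)
X,e=tri({'top':(198.34,266.64),'scene':(448.22,164.67)});print('peg',X,e)
E
python3 a.py
```

```text
scene [(array([78.5, 32.2]), np.float64(2513.625)), (array([122.1,  20.1]), np.float64(2368.5)), (array([194.4,   8.9]), np.float64(1171.625)), (array([297.2, 181. ]), np.float64(214.5625)), (array([282.5, 216.1]), np.float64(183.375))]
top [(array([369.6, 204.7]), np.float64(229.75)), (array([361.1, 251.9]), np.float64(233.25)), (array([ 46. , 366.3]), np.float64(179.4375))]
(['top'], np.float64(229.75), (array([ 5.74017e+02, -7.23280e+01,  3.66000e-01]), np.float64(0.084)))
(['top'], np.float64(233.25), (array([448.285, -50.002,   2.605]), np.float64(0.094)))
(['top'], np.float64(179.4375), (array([ 1.41853e+02,  7.77049e+02, -1.10000e-02]), np.float64(0.315)))
(['top', 'scene'], np.float64(229.75), (array([ 5.7212e+02, -7.0947e+01,  3.6700e-01]), np.float64(0.237)))
(['top', 'scene'], np.float64(233.25), (array([447.649, -48.818,  -0.535]), np.float64(0.258)))
(['top'], np.float64(179.4375), (array([ 1.41853e+02,  7.77049e+02, -1.10000e-02]), np.float64(0.315)))
rod [ 628.9785551  -270.40600353   67.25789523] 1.8736121284567797
peg [412.96862548 364.12063072  90.2673048 ] 0.8665623245469887
```

Emit:
servo_tool([
  {"x":333,"y":-649,"z":-111,"rz":-0.81},
  {"x":333,"y":-649,"z":-111,"rz":-0.81},
  {"x":333,"y":-649,"z":-111,"rz":-0.81},
  {"x":333,"y":-649,"z":-111,"rz":-0.81},
  {"x":333,"y":-649,"z":-111,"rz":-0.81},
  {"x":333,"y":-649,"z":-111,"rz":-0.81},
  {"x":333,"y":-649,"z":-111,"rz":-0.81},
  {"x":333,"y":-649,"z":-111,"rz":-0.81},
  {"x":333,"y":-649,"z":-111,"rz":-0.81},
  {"x":333,"y":-649,"z":-111,"rz":-0.81},
])

```text
invalid input
```

Emit:
servo_tool([
  {"x":25,"y":-48,"z":-8,"rx":0,"ry":0,"rz":-0.06,"gripper":1},
  {"x":50,"y":-96,"z":-16,"rx":0,"ry":0,"rz":-0.12,"gripper":1},
], newtons=40)

```text
clock: 1.0
eef_pos: [285.5, 489.2, 216.4]
tcp_rot: [3.141, 0.0, 2.628]
contact_force: [0.7, -0.5, -0.9]
opening: 1.001
grasp_force: 0.0
```

Emit:
servo_tool([
  {"x":283,"y":-553,"z":-95,"rx":0,"ry":0,"rz":-0.69,"gripper":1},
  {"x":283,"y":-553,"z":-95,"rx":0,"ry":0,"rz":-0.69,"gripper":1},
  {"x":283,"y":-553,"z":-95,"rx":0,"ry":0,"rz":-0.69,"gripper":1},
  {"x":283,"y":-553,"z":-95,"rx":0,"ry":0,"rz":-0.69,"gripper":1},
  {"x":283,"y":-553,"z":-95,"rx":0,"ry":0,"rz":-0.69,"gripper":1},
  {"x":283,"y":-553,"z":-95,"rx":0,"ry":0,"rz":-0.69,"gripper":1},
  {"x":283,"y":-553,"z":-95,"rx":0,"ry":0,"rz":-0.69,"gripper":1},
  {"x":283,"y":-553,"z":-95,"rx":0,"ry":0,"rz":-0.69,"gripper":1},
])

```text
clock: 1.8
eef_pos: [466.5, 135.6, 156.3]
tcp_rot: [3.141, 0.0, 1.938]
contact_force: [0.7, 0.3, 0.5]
opening: 0.998
grasp_force: 0.0
```

Emit:
servo_tool([
  {"x":103,"y":-200,"z":-35,"gripper":1},
  {"x":103,"y":-200,"z":-35,"gripper":1},
  {"x":103,"y":-200,"z":-35,"gripper":1},
  {"x":103,"y":-200,"z":-35,"gripper":1},
  {"x":103,"y":-200,"z":-35,"gripper":1},
  {"x":103,"y":-200,"z":-35,"gripper":1},
])

```text
invalid input
```

```bash
cat > look.py <<'E'
import sys
from h import *
k=sys.argv[1]
fr={n:r.grab_frame(n) for n in P}
for n in fr: cv2.imwrite(f"pics/{n}{k}.png",fr[n])
for n in fr: print(n,[(c.round(1),a/16) for m,a,c in comps(blue(fr[n]),40) if a<6000])
s=r.sense();print(s['clock'],s['eef_pos'].round(1),s['tcp_rot'].round(3),s['opening'].round(3),s['contact_force'].round(1),s['qpos'].round(2))
E
python3 look.py 1
```

```text
scene [(array([297.4, 180.8]), np.float64(221.8125)), (array([282.7, 216.6]), np.float64(170.3125))]
top [(array([369.6, 205. ]), np.float64(228.3125)), (array([361.1, 252. ]), np.float64(226.875)), (array([287.8, 351. ]), np.float64(368.3125))]Traceback (most recent call last):
  File "look.py", line 7, in <module>
    s=r.sense();print(s['clock'],s['eef_pos'].round(1),s['tcp_rot'].round(3),s['opening'].round(3),s['contact_force'].round(1),s['qpos'].round(2))
                                                                             ^^^^^^^^^^^^^^^^^^
AttributeError: 'float' object has no attribute 'round'
```

Emit:
servo_tool([
  {"x":103,"y":-200,"z":-35,"rx":0,"ry":0,"rz":0,"gripper":1},
  {"x":103,"y":-200,"z":-35,"rx":0,"ry":0,"rz":0,"gripper":1},
  {"x":103,"y":-200,"z":-35,"rx":0,"ry":0,"rz":0,"gripper":1},
  {"x":103,"y":-200,"z":-35,"rx":0,"ry":0,"rz":0,"gripper":1},
  {"x":103,"y":-200,"z":-35,"rx":0,"ry":0,"rz":0,"gripper":1},
  {"x":103,"y":-200,"z":-35,"rx":0,"ry":0,"rz":0,"gripper":1},
  {"x":103,"y":-200,"z":-35,"rx":0,"ry":0,"rz":0,"gripper":1},
])

```text
clock: 2.6
eef_pos: [568.4, -62.3, 121.0]
tcp_rot: [-3.141, -0.001, 1.937]
contact_force: [-0.4, 1.2, 0.0]
opening: 1.0
grasp_force: 0.0
```

```bash
sed -i "s/s\['opening'\].round(3)/round(s['opening'],3)/" look.py; python3 look.py 2
python3 - <<'E'
import cv2
f=cv2.imread("pics/scene2.png"); cv2.imwrite("pics/s2c.png",cv2.resize(f[60:260,170:430],None,fx=3,fy=3))
E
```

```text
scene [(array([297.9, 180.7]), np.float64(211.1875)), (array([282.5, 216.2]), np.float64(180.3125))]
top [(array([366.7, 246.2]), np.float64(64.75)), (array([392.8, 272.8]), np.float64(322.0))]
2.7 [568.1 -61.3 121.3] [-3.141 -0.     1.939] 0.997 [-0.8 -0.  -0.4] [-0.11  0.4   1.84  0.    0.9  -0.48]
```

View pics/s2c.png

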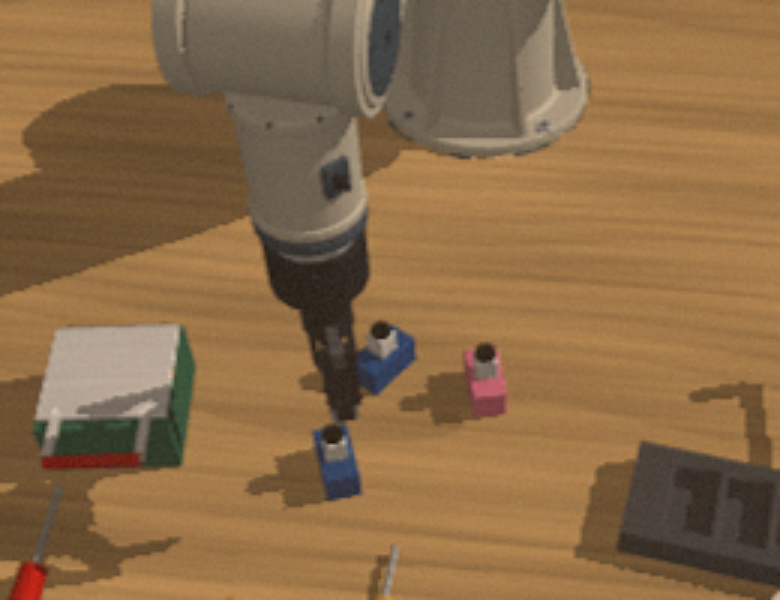

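The gripper (open) is above carrier A, whose button shows at about (332,433) in the crop. Carrier B is clear of the fingers. Descend and grip.

Emit:
servo_tool([
  {"x":4.6,"y":-10,"z":-15,"rx":0,"ry":0,"rz":0,"gripper":1},
  {"x":4.6,"y":-10,"z":-45,"rx":0,"ry":0,"rz":0,"gripper":1},
  {"x":4.6,"y":-10,"z":-75,"rx":0,"ry":0,"rz":0,"gripper":1},
  {"x":4.6,"y":-10,"z":-85,"rx":0,"ry":0,"rz":0,"gripper":1},
  {"x":4.6,"y":-10,"z":-85,"rx":0,"ry":0,"rz":0,"gripper":1},
  {"x":4.6,"y":-10,"z":-85,"rx":0,"ry":0,"rz":0,"gripper":-1},
  {"x":4.6,"y":-10,"z":-85,"rx":0,"ry":0,"rz":0,"gripper":-1},
  {"x":4.6,"y":-10,"z":-85,"rx":0,"ry":0,"rz":0,"gripper":-1},
  {"x":4.6,"y":-10,"z":-85,"rx":0,"ry":0,"rz":0,"gripper":-1},
  {"x":4.6,"y":-10,"z":-85,"rx":0,"ry":0,"rz":0,"gripper":-1},
], newtons=40)

```text
clock: 3.7
eef_pos: [573.8, -72.7, 37.0]
tcp_rot: [3.14, 0.001, 1.938]
contact_force: [-0.1, -0.5, 4.5]
opening: 0.224
grasp_force: 39.8
```

```bash
cat > ov.py <<'E'
from h import *
x,y,w=592.5,290.3,-.155
out=[]
for n,(x0,y0,x1,y1) in {'top':(180,160,290,270),'scene':(370,155,470,275)}.items():
    f=cv2.imread(f"pics/{n}0.png");k=5;g=cv2.resize(f[y0:y1,x0:x1],None,fx=k,fy=k,interpolation=cv2.INTER_CUBIC)
    g=cv2.convertScaleAbs(g,alpha=1.6,beta=20)
    def poly(X,col):
        q=((proj(n,X)+.5-[x0,y0])*k).round().astype(int);cv2.polylines(g,[q.reshape(-1,1,2)],True,col,1)
    def rect(cx,cy,lx,ly,z):
        c,s=np.cos(w),np.sin(w);return np.array([[x+c*a-s*b,y+s*a+c*b,z] for a,b in((cx-lx/2,cy-ly/2),(cx+lx/2,cy-ly/2),(cx+lx/2,cy+ly/2),(cx-lx/2,cy+ly/2))])
    poly(rect(0,0,100,200,30),(0,255,0));poly(rect(0,0,100,200,0),(0,255,255))
    for o in(-46,0,46):poly(rect(0,o,64,36,30),(255,0,255))
    out.append(g)
h=max(g.shape[0] for g in out)
out=[cv2.copyMakeBorder(g,0,h-g.shape[0],0,0,cv2.BORDER_CONSTANT) for g in out]
i=np.hstack(out);i=cv2.resize(i,None,fx=min(1,800/i.shape[1],600/i.shape[0]),fy=min(1,800/i.shape[1],600/i.shape[0]),interpolation=cv2.INTER_AREA);cv2.imwrite('pics/ov.png',i);print(i.shape)
E
python3 ov.py
```

```text
(457, 800, 3)
```

View pics/ov.png

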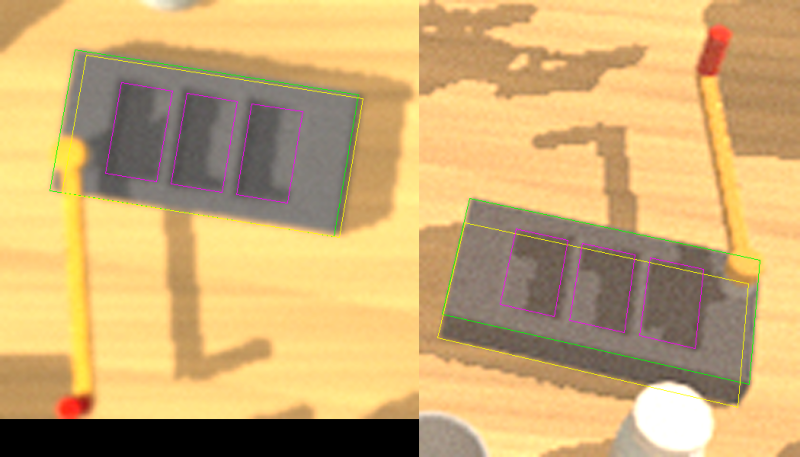

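Emit:
servo_tool([
  {"x":0,"y":0,"z":50,"rx":0,"ry":0,"rz":0,"gripper":-1},
  {"x":0,"y":0,"z":95,"rx":0,"ry":0,"rz":0,"gripper":-1},
  {"x":0,"y":0,"z":95,"rx":0,"ry":0,"rz":0,"gripper":-1},
  {"x":0,"y":0,"z":95,"rx":0,"ry":0,"rz":0,"gripper":-1},
])

```text
clock: 4.1
eef_pos: [573.9, -72.7, 132.3]
tcp_rot: [3.139, 0.001, 1.938]
contact_force: [-0.1, 0.0, -2.1]
opening: 0.226
grasp_force: 39.7
```

The overlay matches the pocket mouths in both views: the magenta outlines lie on the dark pockets, at x of about 140, 205 and 270 in the left half. Now I'll carry A above the -y pocket.

Emit:
servo_tool([
  {"x":11.5,"y":317.6,"z":-30,"rx":0,"ry":0,"rz":-0.522,"gripper":-1},
  {"x":11.5,"y":317.6,"z":-30,"rx":0,"ry":0,"rz":-0.522,"gripper":-1},
  {"x":11.5,"y":317.6,"z":-30,"rx":0,"ry":0,"rz":-0.522,"gripper":-1},
  {"x":11.5,"y":317.6,"z":-30,"rx":0,"ry":0,"rz":-0.522,"gripper":-1},
  {"x":11.5,"y":317.6,"z":-30,"rx":0,"ry":0,"rz":-0.522,"gripper":-1},
  {"x":11.5,"y":317.6,"z":-30,"rx":0,"ry":0,"rz":-0.522,"gripper":-1},
  {"x":11.5,"y":317.6,"z":-30,"rx":0,"ry":0,"rz":-0.522,"gripper":-1},
  {"x":11.5,"y":317.6,"z":-30,"rx":0,"ry":0,"rz":-0.522,"gripper":-1},
  {"x":11.5,"y":317.6,"z":-30,"rx":0,"ry":0,"rz":-0.522,"gripper":-1},
  {"x":11.5,"y":317.6,"z":-30,"rx":0,"ry":0,"rz":-0.522,"gripper":-1},
])

```text
clock: 5.1
eef_pos: [583.9, 243.8, 100.1]
tcp_rot: [-3.14, 0.001, 1.415]
contact_force: [-0.6, -0.1, -0.4]
opening: 0.225
grasp_force: 39.6
```

```bash
python3 look.py 3
python3 - <<'E'
from h import *
fr={n:cv2.imread(f"pics/{n}3.png") for n in P}
s=r.sense();z=s['eef_pos'][2]-37
o=[]
for n,(x0,y0,x1,y1) in {'top':(180,160,290,270),'scene':(370,115,470,265)}.items():
    o.append(cv2.resize(fr[n][y0:y1,x0:x1],(400,int(400*(y1-y0)/(x1-x0))),interpolation=cv2.INTER_CUBIC))
h=600;i=np.hstack([cv2.copyMakeBorder(g,0,h-g.shape[0],0,0,cv2.BORDER_CONSTANT) for g in o]);cv2.imwrite('pics/n3.png',i)
for n in fr:
  print(n,proj(n,s['eef_pos']-[0,0,21]))
E
```

```text
scene [(array([297.5, 180.8]), np.float64(220.25)), (array([402.8, 219.2]), np.float64(206.8125))]
top [(array([361.1, 251.9]), np.float64(229.75)), (array([236.7, 249. ]), np.float64(145.25)), (array([207.5, 260.4]), np.float64(111.375))]
5.2 [584.5 243.6 100.8] [-3.141e+00  1.000e-03  1.414e+00] 0.226 [-0.  -0.  -1.1] [ 0.39  0.51  1.72 -0.    0.92  0.55]
scene [[402.23947145 214.35644056]]
top [[247.56110633 198.54546227]]
```

View pics/n3.png

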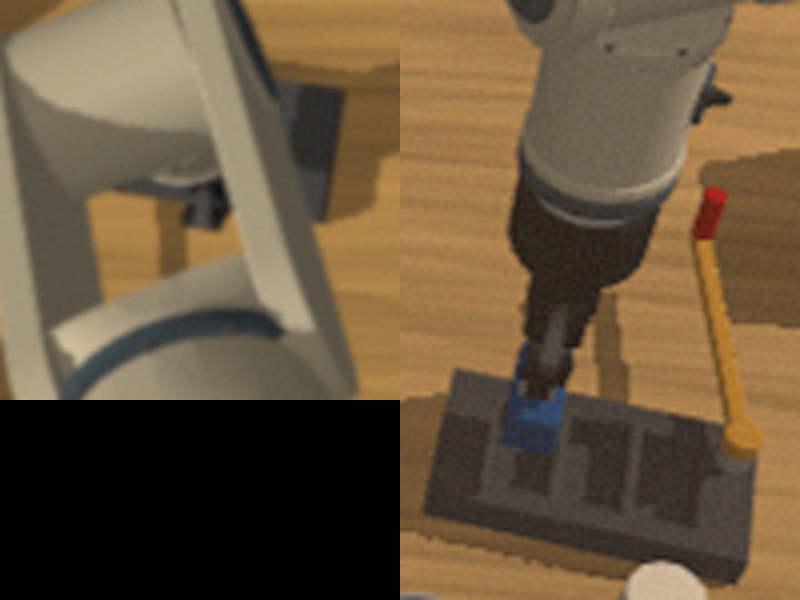

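Run:
```python
from h import *
f=cv2.imread("pics/scene3.png")
m=[t for t in comps(blue(f),60) if abs(t[2][0]-402.8)<3][0][0]
yaw=-.155
for off in(-3,-1.5,0,1.5,3):
    x=584.4-np.sin(yaw)*off;y=243.8+np.cos(yaw)*off
    h=hullmask('scene',box(x,y,yaw,60,32,63.5,95.5),m.shape)
    rows=np.arange(int(221*U),int(227*U))
    e=lambda k:np.array([(np.nonzero(k[j])[0][[0,-1]])/U for j in rows if k[j].any()]).mean(0).round(2)
    ys=np.nonzero(m)[0],np.nonzero(h)[0]
    print(off,e(m),e(h),[q.max()/U for q in ys])
```

```text
-3 [395.98 409.3 ] [392.8  406.62] [np.float64(228.25), np.float64(229.25)]
-1.5 [395.98 409.3 ] [393.39 407.26] [np.float64(228.25), np.float64(229.25)]
0 [395.98 409.3 ] [393.99 407.95] [np.float64(228.25), np.float64(229.5)]
1.5 [395.98 409.3 ] [394.6  408.56] [np.float64(228.25), np.float64(229.5)]
3 [395.98 409.3 ] [395.23 409.25] [np.float64(228.25), np.float64(229.75)]
```

Emit:
servo_tool([
  {"x":0.5,"y":-1.1,"z":-15,"rx":0,"ry":0,"rz":0,"gripper":-1},
  {"x":0.5,"y":-1.1,"z":-27,"rx":0,"ry":0,"rz":0,"gripper":-1},
  {"x":0.5,"y":-1.1,"z":-30,"rx":0,"ry":0,"rz":0,"gripper":-1},
  {"x":0.5,"y":-1.1,"z":-33,"rx":0,"ry":0,"rz":0,"gripper":-1},
  {"x":0.5,"y":-1.1,"z":-36,"rx":0,"ry":0,"rz":0,"gripper":-1},
  {"x":0.5,"y":-1.1,"z":-38,"rx":0,"ry":0,"rz":0,"gripper":-1},
  {"x":0.5,"y":-1.1,"z":-38,"rx":0,"ry":0,"rz":0,"gripper":-1},
])

```text
clock: 5.9
eef_pos: [585.2, 244.0, 63.1]
tcp_rot: [-3.142, 0.0, 1.416]
contact_force: [-0.1, 0.3, -1.9]
opening: 0.225
grasp_force: 39.6
```

Emit:
servo_tool([
  {"x":0,"y":0,"z":-4,"rx":0,"ry":0,"rz":0,"gripper":-1},
  {"x":0,"y":0,"z":-8,"rx":0,"ry":0,"rz":0,"gripper":-1},
  {"x":0,"y":0,"z":-11,"rx":0,"ry":0,"rz":0,"gripper":-1},
  {"x":0,"y":0,"z":-14,"rx":0,"ry":0,"rz":0,"gripper":-1},
  {"x":0,"y":0,"z":-15,"rx":0,"ry":0,"rz":0,"gripper":-1},
  {"x":0,"y":0,"z":-15,"rx":0,"ry":0,"rz":0,"gripper":-1},
])

```text
clock: 6.5
eef_pos: [585.1, 243.9, 47.9]
tcp_rot: [-3.141, 0.0, 1.416]
contact_force: [-0.7, -0.7, -1.0]
opening: 0.224
grasp_force: 39.6
```

Emit:
servo_tool([
  {"x":0,"y":0,"z":-1.5,"rx":0,"ry":0,"rz":0,"gripper":-1},
  {"x":0,"y":0,"z":-1.5,"rx":0,"ry":0,"rz":0,"gripper":-1},
  {"x":0,"y":0,"z":-1.5,"rx":0,"ry":0,"rz":0,"gripper":1},
  {"x":0,"y":0,"z":-1.5,"rx":0,"ry":0,"rz":0,"gripper":1},
  {"x":0,"y":0,"z":-1.5,"rx":0,"ry":0,"rz":0,"gripper":1},
  {"x":0,"y":0,"z":30,"rx":0,"ry":0,"rz":0,"gripper":1},
  {"x":0,"y":0,"z":80,"rx":0,"ry":0,"rz":0,"gripper":1},
  {"x":0,"y":0,"z":100,"rx":0,"ry":0,"rz":0,"gripper":1},
  {"x":0,"y":0,"z":100,"rx":0,"ry":0,"rz":0,"gripper":1},
])

```text
clock: 7.4
eef_pos: [587.4, 244.9, 152.1]
tcp_rot: [3.136, -0.003, 1.416]
contact_force: [0.8, 0.5, 0.0]
opening: 1.001
grasp_force: 0.0
```

```bash
python3 look.py 4;python3 - <<'E'
from h import *
for c in carriers({n:cv2.imread(f"pics/{n}4.png") for n in P}):print(c)
E
```

```text
scene [(array([297.4, 180.8]), np.float64(220.4375)), (array([400.6, 227.5]), np.float64(210.5625))]
top [(array([243.3, 165.1]), np.float64(41.75)), (array([256.1, 192.7]), np.float64(60.375)), (array([361.2, 251.9]), np.float64(230.25)), (array([221.6, 264.6]), np.float64(303.9375))]
7.5 [585.2 243.9 148.3] [ 3.141 -0.     1.416] 1.002 [ 0.1 -0.8 -0.1] [ 0.39  0.45  1.68 -0.    1.    0.55]
(['top', 'scene'], np.float64(60.375), (array([576.605, 249.043,   3.007]), np.float64(1.06)))
(['top', 'scene'], np.float64(230.25), (array([447.606, -49.072,  -0.56 ]), np.float64(0.246)))
(['top'], np.float64(303.9375), (array([402.756, 333.082,   2.064]), np.float64(0.579)))
```

Emit:
servo_tool([
  {"x":-137.3,"y":-293.4,"z":-20,"rx":0,"ry":0,"rz":-0.39,"gripper":1},
  {"x":-137.3,"y":-293.4,"z":-20,"rx":0,"ry":0,"rz":-0.39,"gripper":1},
  {"x":-137.3,"y":-293.4,"z":-20,"rx":0,"ry":0,"rz":-0.39,"gripper":1},
  {"x":-137.3,"y":-293.4,"z":-20,"rx":0,"ry":0,"rz":-0.39,"gripper":1},
  {"x":-137.3,"y":-293.4,"z":-20,"rx":0,"ry":0,"rz":-0.39,"gripper":1},
  {"x":-137.3,"y":-293.4,"z":-20,"rx":0,"ry":0,"rz":-0.39,"gripper":1},
  {"x":-137.3,"y":-293.4,"z":-20,"rx":0,"ry":0,"rz":-0.39,"gripper":1},
  {"x":-137.3,"y":-293.4,"z":-20,"rx":0,"ry":0,"rz":-0.39,"gripper":1},
  {"x":-137.3,"y":-293.4,"z":-20,"rx":0,"ry":0,"rz":-0.39,"gripper":1},
  {"x":-137.3,"y":-293.4,"z":-20,"rx":0,"ry":0,"rz":-0.39,"gripper":1},
])

```text
clock: 8.5
eef_pos: [448.1, -48.9, 127.7]
tcp_rot: [-3.141, 0.0, 1.026]
contact_force: [0.2, 0.8, 0.6]
opening: 1.001
grasp_force: 0.0
```

```bash
python3 look.py 5;python3 - <<'E'
from h import *
for c in carriers({n:cv2.imread(f"pics/{n}5.png") for n in P}):print(c)
o=[]
for n,(x0,y0,x1,y1) in {'top':(180,160,290,250),'scene':(370,155,470,275)}.items():
    f=cv2.imread(f"pics/{n}5.png")
    o.append(cv2.resize(f[y0:y1,x0:x1],(400,int(400*(y1-y0)/(x1-x0))),interpolation=cv2.INTER_CUBIC))
h=480;i=np.hstack([cv2.copyMakeBorder(g,0,h-g.shape[0],0,0,cv2.BORDER_CONSTANT) for g in o]);cv2.imwrite('pics/n5.png',i)
E
```

```text
scene [(array([297.4, 180.8]), np.float64(221.875)), (array([400.6, 227.5]), np.float64(208.1875))]
top [(array([250.1, 199.4]), np.float64(344.875)), (array([385.7, 356.3]), np.float64(351.0))]
8.6 [448.3 -48.6 127.9] [-3.141  0.     1.027] 0.996 [-0.7  0.5 -0.3] [-0.11  0.22  2.09  0.    0.83  0.43]
(['top', 'scene'], np.float64(344.875), (array([ 5.83527e+02,  2.48131e+02, -1.29000e-01]), np.float64(0.454)))
(['top'], np.float64(351.0), (array([ 171.577, -121.681,    1.4  ]), np.float64(0.576)))
```

View pics/n5.png

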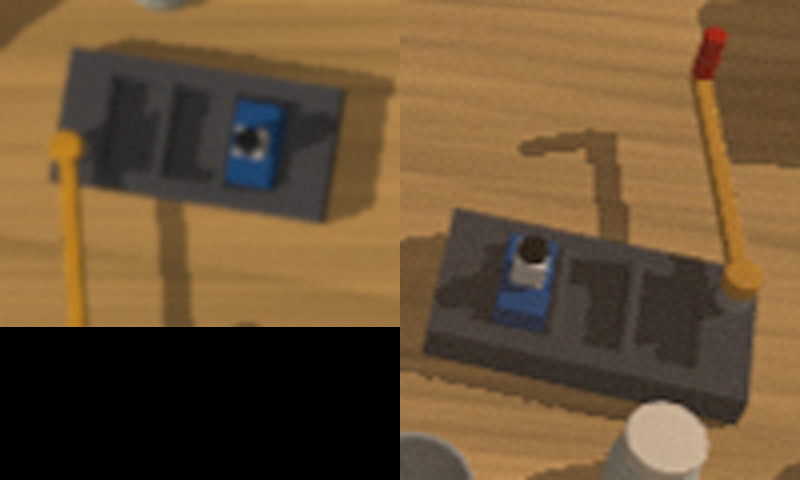

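A sits in the -y pocket, with its button at about (250,140) in the left view, and B hasn't moved. Grip B.

Emit:
servo_tool([
  {"x":-0.4,"y":-0.9,"z":-30,"rx":0,"ry":0,"rz":0,"gripper":1},
  {"x":-0.4,"y":-0.9,"z":-60,"rx":0,"ry":0,"rz":0,"gripper":1},
  {"x":-0.4,"y":-0.9,"z":-85,"rx":0,"ry":0,"rz":0,"gripper":1},
  {"x":-0.4,"y":-0.9,"z":-91,"rx":0,"ry":0,"rz":0,"gripper":1},
  {"x":-0.4,"y":-0.9,"z":-91,"rx":0,"ry":0,"rz":0,"gripper":-1},
  {"x":-0.4,"y":-0.9,"z":-91,"rx":0,"ry":0,"rz":0,"gripper":-1},
  {"x":-0.4,"y":-0.9,"z":-91,"rx":0,"ry":0,"rz":0,"gripper":-1},
  {"x":-0.4,"y":-0.9,"z":-91,"rx":0,"ry":0,"rz":0,"gripper":-1},
  {"x":-0.4,"y":-0.9,"z":-40,"rx":0,"ry":0,"rz":0,"gripper":-1},
  {"x":-0.4,"y":-0.9,"z":-10,"rx":0,"ry":0,"rz":0,"gripper":-1},
], newtons=40)

```text
clock: 9.6
eef_pos: [447.6, -50.4, 119.9]
tcp_rot: [-3.141, 0.0, 1.026]
contact_force: [1.0, -0.1, -0.5]
opening: 0.202
grasp_force: 38.9
```

```bash
python3 look.py 6;python3 - <<'E'
from h import *
f=cv2.imread("pics/scene6.png");cv2.imwrite('pics/n6.png',cv2.resize(f[90:240,240:390],None,fx=4,fy=4,interpolation=cv2.INTER_CUBIC))
E
```

```text
scene [(array([295.5, 166.9]), np.float64(248.5625)), (array([400.6, 227.6]), np.float64(207.0625))]
top [(array([250.1, 199.5]), np.float64(348.1875)), (array([386.4, 354.7]), np.float64(340.3125))]
9.7 [450.4 -50.7 122.2] [ 3.135e+00 -3.000e-03  1.026e+00] 0.201 [ 1.5 -0.4 -1.5] [-0.12  0.23  2.09 -0.    0.81  0.43]
```

View pics/n6.png

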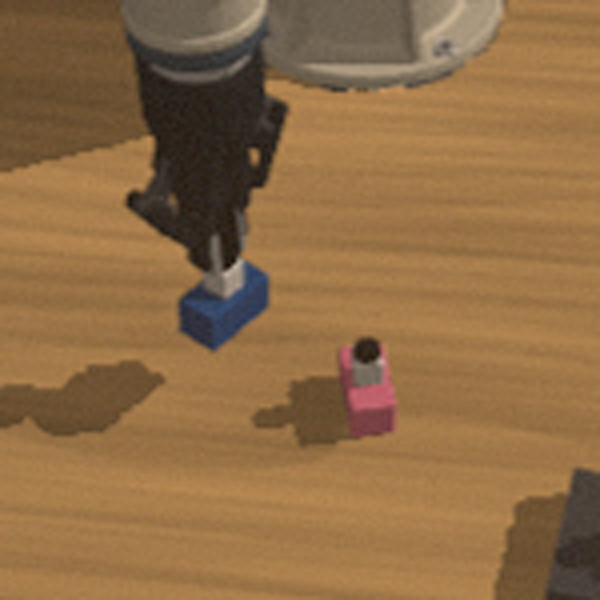

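Carrier B is held only by its button: the stem is exposed at about (225,275), because the fingers were still closing when the lift began. I'll set it back down and regrip.

Emit:
servo_tool([
  {"x":0,"y":0,"z":-30,"rx":0,"ry":0,"rz":0,"gripper":-1},
  {"x":0,"y":0,"z":-50,"rx":0,"ry":0,"rz":0,"gripper":-1},
  {"x":0,"y":0,"z":-54,"rx":0,"ry":0,"rz":0,"gripper":-1},
  {"x":0,"y":0,"z":-58,"rx":0,"ry":0,"rz":0,"gripper":-1},
  {"x":0,"y":0,"z":-58,"rx":0,"ry":0,"rz":0,"gripper":-1},
])

```text
clock: 10.2
eef_pos: [447.6, -50.4, 60.2]
tcp_rot: [-3.141, 0.0, 1.026]
contact_force: [0.2, 0.2, -0.1]
opening: 0.198
grasp_force: 39.0
```

Emit:
servo_tool([
  {"x":0,"y":0,"z":-3,"rx":0,"ry":0,"rz":0,"gripper":-1},
  {"x":0,"y":0,"z":-6,"rx":0,"ry":0,"rz":0,"gripper":-1},
  {"x":0,"y":0,"z":-6,"rx":0,"ry":0,"rz":0,"gripper":-1},
])

```text
clock: 10.5
eef_pos: [451.3, -51.2, 56.0]
tcp_rot: [3.135, -0.003, 1.026]
contact_force: [3.0, -4.4, 8.7]
opening: 0.202
grasp_force: 42.2
```

Emit:
servo_tool([
  {"x":0,"y":0,"z":0,"rx":0,"ry":0,"rz":0,"gripper":1},
  {"x":0,"y":0,"z":0,"rx":0,"ry":0,"rz":0,"gripper":1},
  {"x":0,"y":0,"z":0,"rx":0,"ry":0,"rz":0,"gripper":1},
  {"x":0,"y":0,"z":0,"rx":0,"ry":0,"rz":0,"gripper":1},
  {"x":0,"y":0,"z":0,"rx":0,"ry":0,"rz":0,"gripper":1},
  {"x":0,"y":0,"z":70,"rx":0,"ry":0,"rz":0,"gripper":1},
  {"x":0,"y":0,"z":70,"rx":0,"ry":0,"rz":0,"gripper":1},
  {"x":0,"y":0,"z":70,"rx":0,"ry":0,"rz":0,"gripper":1},
])

```text
clock: 11.3
eef_pos: [449.5, -50.6, 126.6]
tcp_rot: [3.137, -0.002, 1.026]
contact_force: [-0.1, -0.9, -0.2]
opening: 1.0
grasp_force: 0.0
```

```bash
python3 look.py 7;python3 - <<'E'
from h import *
f=cv2.imread("pics/scene7.png")
for m,a,c in comps(blue(f),60):
    if abs(c[0]-297)<8 and abs(c[1]-180)<8:print(c,fit({'scene':m},[448,-49],60,32,0,32))
f=cv2.imread("pics/scene0.png")
for m,a,c in comps(blue(f),60):
    if abs(c[0]-297)<8 and abs(c[1]-180)<8:print(c,fit({'scene':m},[448,-49],60,32,0,32))
E
```

```text
scene [(array([297. , 182.1]), np.float64(223.0625)), (array([400.6, 227.5]), np.float64(205.5625))]
top [(array([250.1, 199.5]), np.float64(345.125)), (array([386.7, 355.7]), np.float64(342.4375))]
11.4 [447.5 -50.4 124.1] [ 3.141 -0.     1.026] 1.005 [ 0.5  0.7 -0.4] [-0.12  0.23  2.09  0.    0.82  0.43]
[297.0450056  182.14349257] (array([451.667, -47.403,  -0.466]), np.float64(0.131))
[297.16927614 180.98991407] (array([446.961, -47.526,   2.713]), np.float64(0.15))
```

Emit:
servo_tool([
  {"x":3.5,"y":0.9,"z":-30,"rx":0,"ry":0,"rz":0,"gripper":1},
  {"x":3.5,"y":0.9,"z":-60,"rx":0,"ry":0,"rz":0,"gripper":1},
  {"x":3.5,"y":0.9,"z":-82,"rx":0,"ry":0,"rz":0,"gripper":1},
  {"x":3.5,"y":0.9,"z":-87,"rx":0,"ry":0,"rz":0,"gripper":1},
  {"x":3.5,"y":0.9,"z":-87,"rx":0,"ry":0,"rz":0,"gripper":1},
  {"x":3.5,"y":0.9,"z":-87,"rx":0,"ry":0,"rz":0,"gripper":-1},
  {"x":3.5,"y":0.9,"z":-87,"rx":0,"ry":0,"rz":0,"gripper":-1},
  {"x":3.5,"y":0.9,"z":-87,"rx":0,"ry":0,"rz":0,"gripper":-1},
  {"x":3.5,"y":0.9,"z":-87,"rx":0,"ry":0,"rz":0,"gripper":-1},
  {"x":3.5,"y":0.9,"z":-87,"rx":0,"ry":0,"rz":0,"gripper":-1},
])

```text
clock: 12.4
eef_pos: [451.5, -49.5, 37.7]
tcp_rot: [3.141, -0.0, 1.026]
contact_force: [-0.6, -0.3, 4.5]
opening: 0.225
grasp_force: 42.3
```

Emit:
servo_tool([
  {"x":0,"y":0,"z":40,"rx":0,"ry":0,"rz":0,"gripper":-1},
  {"x":0,"y":0,"z":80,"rx":0,"ry":0,"rz":0,"gripper":-1},
  {"x":20,"y":45,"z":95,"rx":0,"ry":0,"rz":0.1,"gripper":-1},
  {"x":40,"y":90,"z":95,"rx":0,"ry":0,"rz":0.2,"gripper":-1},
  {"x":60,"y":135,"z":95,"rx":0,"ry":0,"rz":0.3,"gripper":-1},
  {"x":80,"y":180,"z":85,"rx":0,"ry":0,"rz":0.39,"gripper":-1},
  {"x":100,"y":225,"z":75,"rx":0,"ry":0,"rz":0.39,"gripper":-1},
  {"x":120,"y":270,"z":68,"rx":0,"ry":0,"rz":0.39,"gripper":-1},
  {"x":134,"y":310,"z":64,"rx":0,"ry":0,"rz":0.39,"gripper":-1},
  {"x":140.7,"y":338.8,"z":64,"rx":0,"ry":0,"rz":0.39,"gripper":-1},
])

```text
clock: 13.4
eef_pos: [590.9, 290.1, 99.8]
tcp_rot: [-3.139, 0.004, 1.417]
contact_force: [-1.0, -6.3, 2.3]
opening: 0.226
grasp_force: 40.1
```

```bash
cat > lat.py <<'E'
import sys
from h import *
f=cv2.imread(sys.argv[1]);s=r.sense();X=s['eef_pos']
yaw=s['tcp_rot'][2]-np.pi/2
z0=X[2]-37.3
g=proj('scene',[X[0],X[1],z0+10])[0]
m=min(comps(blue(f),60),key=lambda t:np.linalg.norm(t[2]-g));print(g,m[2]);m=m[0]
for off in(-3,0,3,6):
    h=hullmask('scene',box(X[0]-np.sin(yaw)*off,X[1]+np.cos(yaw)*off,yaw,60,32,z0,z0+32),m.shape)
    hi=np.nonzero(h)[0].max();rows=np.arange(hi-9*U,hi-3*U)
    e=lambda k:np.array([(np.nonzero(k[j])[0][[0,-1]])/U for j in rows if k[j].any()]).mean(0).round(2)
    print(off,e(m),e(h),np.nonzero(m)[0].max()/U,hi/U)
E
python3 look.py 8; python3 lat.py pics/scene8.png
```

```text
scene []
top [(array([221.9, 168. ]), np.float64(71.5625)), (array([196.7, 248.7]), np.float64(235.8125)), (array([292.6, 391.6]), np.float64(167.75))]
13.5 [592.1 292.4 100.7] [ 3.141e+00 -1.000e-03  1.418e+00] 0.225 [ 0.8 -0.2 -1.9] [0.46 0.54 1.65 0.   0.94 0.61]
[421.75863075 220.10943212] [404.52595931 217.94871389]
-3 [393.43 408.49] [412.62 427.43] 237.75 233.75
0 [393.38 408.66] [413.83 428.69] 237.75 234.0
3 [393.32 409.  ] [415.08 429.97] 237.75 234.25
6 [393.28 409.32] [416.3  431.24] 237.75 234.5
```

Run:
```python
from h import *
s=r.sense();print(s['eef_pos'].round(1))
f=r.grab_frame('scene');cv2.imwrite('pics/scene9.png',f);m=blue(f);s=r.sense();X=s['eef_pos'];print(X.round(1))
for y in range(212,240,2):
    d=np.diff(np.r_[0,m[y*U].astype(int),0][380*U:450*U]);print(y,380+np.nonzero(d)[0]/U)
yaw=-.155
for off in(0,3,6):
    h=hullmask('scene',box(X[0]-np.sin(yaw)*off,X[1]+np.cos(yaw)*off,yaw,60,32,X[2]-37.3,X[2]-5.3),m.shape)
    print(off,[np.nonzero(h[y*U])[0][[0,-1]]/U for y in(226,228,230)])
```

```text
[592.1 292.4 100.7]
[591.5 290.4 100.7]
212 [399.5 414.5]
214 [398.5 415.5]
216 [396.75 417.25]
218 [395.5 417.5]
220 [395.25 400.5  401.25 417.25]
222 [394.75 400.   402.75 416.75]
224 [394.25 400.   404.   415.  ]
226 [393.75 402.5  407.5  409.75]
228 [393.5  409.25]
230 [392.75 409.  ]
232 [392.5  408.75]
234 [392.25 408.25]
236 [394.75 406.5 ]
238 []
0 [array([413.25, 428.25]), array([413.  , 427.75]), array([412.5, 427. ])]
3 [array([414.5 , 429.75]), array([414.25, 429.  ]), array([413.75, 428.25])]
6 [array([415.75, 431.  ]), array([415.5, 430.5]), array([415.25, 429.75])]
```

Run:
```python
import cv2,numpy as np
o=[]
for n,k,(x0,y0,x1,y1) in [('top',8,(180,110,290,260)),('scene',9,(370,135,480,275))]:
    f=cv2.imread(f"pics/{n}{k}.png")
    o.append(cv2.resize(f[y0:y1,x0:x1],(400,int(400*(y1-y0)/(x1-x0))),interpolation=cv2.INTER_CUBIC))
h=560;i=np.hstack([cv2.copyMakeBorder(g,0,h-g.shape[0],0,0,cv2.BORDER_CONSTANT) for g in o]);cv2.imwrite('pics/n9.png',i)
```

```text
(no output)
```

View pics/n9.png

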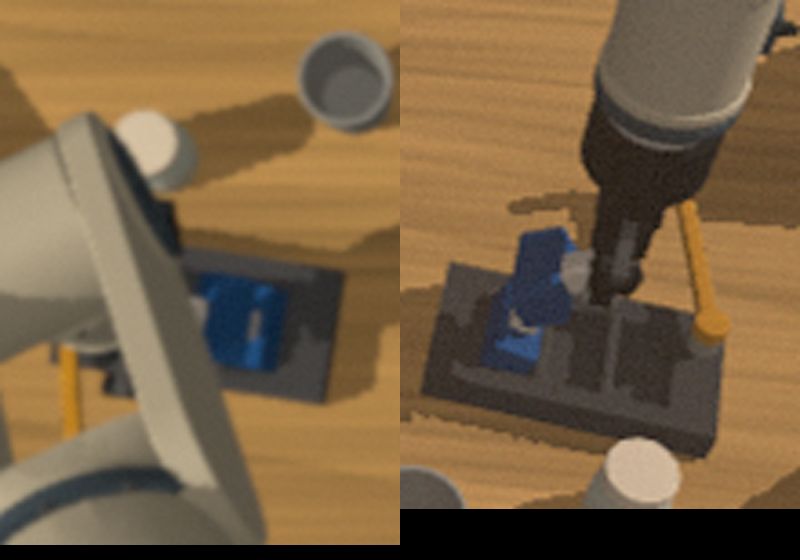

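In transit B caught A's button: I was too low, with only about 68 mm clearance against 72 mm. B has swung sideways in the grip, block at about (545,275) and stem to the right, while A stayed in its pocket. I'll lift, take B to free counter, tilt the tool to set it upright, and regrip.

Emit:
servo_tool([
  {"x":0,"y":0,"z":40,"rx":0,"ry":0,"rz":0,"gripper":-1},
  {"x":0,"y":0,"z":80,"rx":0,"ry":0,"rz":0,"gripper":-1},
  {"x":0,"y":0,"z":120,"rx":0,"ry":0,"rz":0,"gripper":-1},
  {"x":0,"y":0,"z":120,"rx":0,"ry":0,"rz":0,"gripper":-1},
], newtons=60)

```text
clock: 13.95
eef_pos: [594.3, 288.9, 227.6]
tcp_rot: [3.134, -0.005, 1.415]
contact_force: [0.5, 1.1, -0.7]
opening: 0.219
grasp_force: 61.3
```

Emit:
servo_tool([
  {"x":-12,"y":-180,"z":0,"rx":0,"ry":0,"rz":-1.226,"gripper":-1},
  {"x":-12,"y":-180,"z":0,"rx":0,"ry":0,"rz":-1.226,"gripper":-1},
  {"x":-12,"y":-180,"z":0,"rx":0,"ry":0,"rz":-1.226,"gripper":-1},
  {"x":-12,"y":-180,"z":0,"rx":0,"ry":0,"rz":-1.226,"gripper":-1},
  {"x":-12,"y":-180,"z":0,"rx":0,"ry":0,"rz":-1.226,"gripper":-1},
  {"x":-12,"y":-180,"z":0,"rx":0,"ry":0,"rz":-1.226,"gripper":-1},
  {"x":-12,"y":-180,"z":0,"rx":0,"ry":0,"rz":-1.226,"gripper":-1},
  {"x":-12,"y":-180,"z":0,"rx":0,"ry":0,"rz":-1.226,"gripper":-1},
  {"x":-12,"y":-180,"z":0,"rx":0,"ry":0,"rz":-1.226,"gripper":-1},
  {"x":-12,"y":-180,"z":0,"rx":0,"ry":0,"rz":-1.226,"gripper":-1},
])

```text
clock: 14.95
eef_pos: [579.0, 108.4, 220.7]
tcp_rot: [3.142, 0.001, 0.192]
contact_force: [0.5, -1.6, -0.0]
opening: 0.213
grasp_force: 61.2
```

Emit:
servo_tool([
  {"x":0,"y":0,"z":0,"rx":0.227,"ry":-1.178,"rz":0,"gripper":-1},
  {"x":0,"y":0,"z":0,"rx":0.227,"ry":-1.178,"rz":0,"gripper":-1},
  {"x":0,"y":0,"z":0,"rx":0.227,"ry":-1.178,"rz":0,"gripper":-1},
  {"x":0,"y":0,"z":0,"rx":0.227,"ry":-1.178,"rz":0,"gripper":-1},
  {"x":0,"y":0,"z":0,"rx":0.227,"ry":-1.178,"rz":0,"gripper":-1},
  {"x":0,"y":0,"z":0,"rx":0.227,"ry":-1.178,"rz":0,"gripper":-1},
  {"x":0,"y":0,"z":0,"rx":0.227,"ry":-1.178,"rz":0,"gripper":-1},
  {"x":0,"y":0,"z":0,"rx":0.227,"ry":-1.178,"rz":0,"gripper":-1},
  {"x":0,"y":0,"z":0,"rx":0.227,"ry":-1.178,"rz":0,"gripper":-1},
  {"x":0,"y":0,"z":0,"rx":0.227,"ry":-1.178,"rz":0,"gripper":-1},
])

```text
clock: 15.95
eef_pos: [560.7, 107.0, 339.8]
tcp_rot: [3.133, -0.98, 0.196]
contact_force: [-0.0, 0.3, -1.1]
opening: 0.216
grasp_force: 61.3
```

```bash
python3 look.py 10
python3 - <<'E'
import cv2,numpy as np
o=[]
for n,k,(x0,y0,x1,y1) in [('top',10,(190,110,350,260)),('scene',10,(290,60,430,270))]:
    f=cv2.imread(f"pics/{n}{k}.png")
    o.append(cv2.resize(f[y0:y1,x0:x1],(400,int(400*(y1-y0)/(x1-x0))),interpolation=cv2.INTER_CUBIC))
h=600;i=np.hstack([cv2.copyMakeBorder(g,0,h-g.shape[0],0,0,cv2.BORDER_CONSTANT) for g in o]);cv2.imwrite('pics/n10.png',i)
E
```

```text
scene [(array([399.6, 227.1]), np.float64(208.3125))]
top [(array([250.7, 199.7]), np.float64(331.5625)), (array([308.7, 208.2]), np.float64(68.5625)), (array([284.1, 211.2]), np.float64(46.25)), (array([297.4, 216.5]), np.float64(49.8125)), (array([305.9, 279.1]), np.float64(163.0))]
16.05 [560.8 107.  340.6] [ 3.137 -0.981  0.192] 0.218 [ 0.   0.1 -1. ] [ 0.19 -0.16  2.32  1.16  0.    0.41]
```

View pics/n10.png

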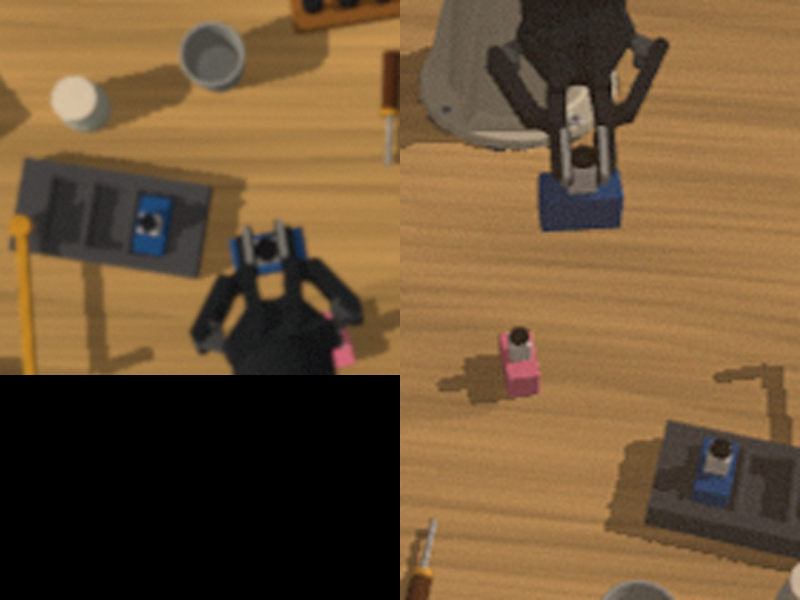

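The tool tilt stopped at 56° because joint 5 is at its range. B looks upright there, with its button centred on the block at (265,247) in the left view. I'll lower it at slightly less tilt and set it down.

Emit:
servo_tool([
  {"x":0,"y":0,"z":-40,"rx":-0.023,"ry":0.118,"rz":0,"gripper":-1},
  {"x":0,"y":0,"z":-80,"rx":-0.023,"ry":0.118,"rz":0,"gripper":-1},
  {"x":0,"y":0,"z":-120,"rx":-0.023,"ry":0.118,"rz":0,"gripper":-1},
  {"x":0,"y":0,"z":-160,"rx":-0.023,"ry":0.118,"rz":0,"gripper":-1},
  {"x":0,"y":0,"z":-200,"rx":-0.023,"ry":0.118,"rz":0,"gripper":-1},
  {"x":0,"y":0,"z":-200,"rx":-0.023,"ry":0.118,"rz":0,"gripper":-1},
  {"x":0,"y":0,"z":-200,"rx":-0.023,"ry":0.118,"rz":0,"gripper":-1},
])

```text
clock: 16.75
eef_pos: [562.5, 107.2, 224.6]
tcp_rot: [3.137, -0.779, 0.193]
contact_force: [0.5, -1.0, -0.8]
opening: 0.216
grasp_force: 61.3
```

```bash
python3 look.py 11
python3 - <<'E'
import cv2,numpy as np
o=[]
for n,k,(x0,y0,x1,y1) in [('top',11,(190,110,350,260)),('scene',11,(290,60,430,270))]:
    f=cv2.imread(f"pics/{n}{k}.png")
    o.append(cv2.resize(f[y0:y1,x0:x1],(400,int(400*(y1-y0)/(x1-x0))),interpolation=cv2.INTER_CUBIC))
h=600;i=np.hstack([cv2.copyMakeBorder(g,0,h-g.shape[0],0,0,cv2.BORDER_CONSTANT) for g in o]);cv2.imwrite('pics/n11.png',i)
E
```

```text
scene [(array([349.6, 166.4]), np.float64(262.0)), (array([399.6, 227.1]), np.float64(208.25))]
top [(array([250.6, 199.7]), np.float64(331.625)), (array([312.2, 213.2]), np.float64(74.625)), (array([298.9, 221.1]), np.float64(110.125)), (array([305.3, 256.5]), np.float64(78.375)), (array([314.2, 277.5]), np.float64(52.75))]
16.85 [562.6 107.2 225.1] [ 3.139 -0.78   0.191] 0.217 [-0.7  0.6 -1.6] [0.19 0.05 2.32 1.29 0.   0.27]
```

View pics/n11.png

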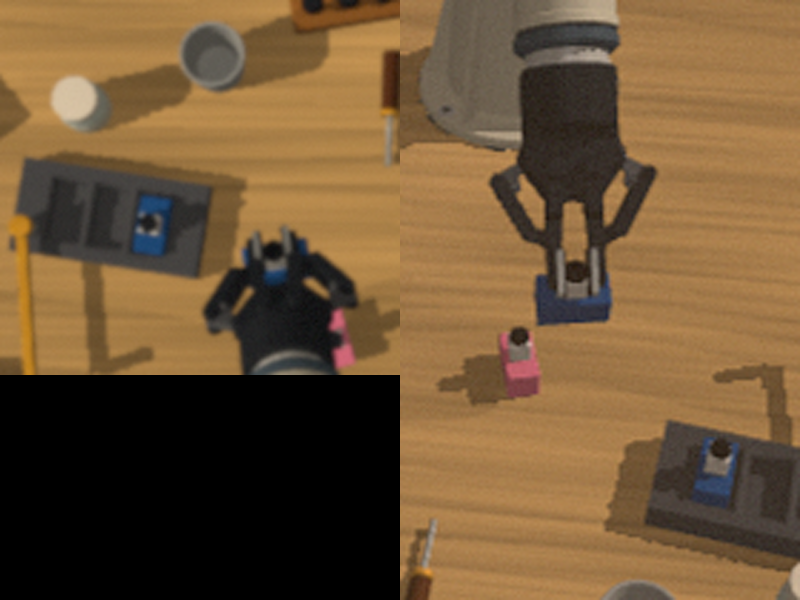

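Emit:
servo_tool([
  {"x":8,"y":-8,"z":-20,"rx":-0.015,"ry":0.08,"rz":-0.025,"gripper":-1},
  {"x":16,"y":-16,"z":-40,"rx":-0.03,"ry":0.16,"rz":-0.05,"gripper":-1},
  {"x":24,"y":-24,"z":-60,"rx":-0.043,"ry":0.226,"rz":-0.075,"gripper":-1},
  {"x":32,"y":-32,"z":-80,"rx":-0.043,"ry":0.226,"rz":-0.075,"gripper":-1},
  {"x":37,"y":-37,"z":-95,"rx":-0.043,"ry":0.226,"rz":-0.075,"gripper":-1},
  {"x":37,"y":-37,"z":-95,"rx":-0.043,"ry":0.226,"rz":-0.075,"gripper":-1},
  {"x":37,"y":-37,"z":-95,"rx":-0.043,"ry":0.226,"rz":-0.075,"gripper":-1},
], newtons=30)

```text
clock: 17.55
eef_pos: [601.2, 69.6, 131.4]
tcp_rot: [3.126, -0.552, 0.122]
contact_force: [-0.1, 0.3, 0.1]
opening: 0.22
grasp_force: 61.2
```

```bash
python3 look.py 12
```

```text
scene [(array([332.8, 198.6]), np.float64(125.3125)), (array([399.6, 227.1]), np.float64(208.6875))]
top [(array([250.6, 199.7]), np.float64(330.25)), (array([309.4, 215.6]), np.float64(43.9375)), (array([326.2, 350.3]), np.float64(292.875))]
17.65 [599.8  68.9 129. ] [ 3.127 -0.548  0.121] 0.216 [ 0.7  0.8 -0.7] [ 0.12  0.28  2.17 -0.1   0.14  1.67]
```

Emit:
servo_tool([
  {"x":0,"y":0,"z":-40,"rx":0,"ry":0,"rz":0,"gripper":-1},
  {"x":0,"y":0,"z":-75,"rx":0,"ry":0,"rz":0,"gripper":-1},
  {"x":0,"y":0,"z":-80,"rx":0,"ry":0,"rz":0,"gripper":-1},
  {"x":0,"y":0,"z":-80,"rx":0,"ry":0,"rz":0,"gripper":-1},
], newtons=25)

```text
clock: 18.05
eef_pos: [603.5, 69.1, 60.5]
tcp_rot: [3.136, -0.531, 0.121]
contact_force: [0.5, 0.0, -1.2]
opening: 0.215
grasp_force: 61.2
```

Emit:
servo_tool([
  {"x":0,"y":0,"z":-8,"rx":-0.006,"ry":0.05,"rz":0,"gripper":-1},
  {"x":4,"y":0,"z":-13,"rx":-0.006,"ry":0.05,"rz":0,"gripper":-1},
  {"x":8,"y":0,"z":-16,"rx":-0.006,"ry":0.05,"rz":0,"gripper":-1},
  {"x":12,"y":0,"z":-18,"rx":-0.006,"ry":0.05,"rz":0,"gripper":-1},
], newtons=25)

```text
clock: 18.45
eef_pos: [616.6, 69.3, 43.9]
tcp_rot: [3.137, -0.483, 0.12]
contact_force: [-0.1, -0.2, -1.6]
opening: 0.216
grasp_force: 61.3
```

```bash
python3 look.py 13
```

```text
scene [(array([399.6, 227.1]), np.float64(209.1875))]
top [(array([250.6, 199.7]), np.float64(332.1875)), (array([322.6, 297.7]), np.float64(167.875))]
18.55 [616.7  69.1  43.9] [ 3.136 -0.483  0.12 ] 0.21 [ 0.3  0.5 -0.9] [ 0.11  0.47  2.13 -0.    0.06  1.56]
```

Emit:
servo_tool([
  {"x":4,"y":0,"z":-3,"rx":0,"ry":0,"rz":0,"gripper":-1},
  {"x":8,"y":0,"z":-5,"rx":0,"ry":0,"rz":0,"gripper":-1},
  {"x":12,"y":0,"z":-7,"rx":0,"ry":0,"rz":0,"gripper":-1},
  {"x":12,"y":0,"z":-7,"rx":0,"ry":0,"rz":0,"gripper":-1},
])

```text
clock: 18.95
eef_pos: [629.3, 69.4, 37.5]
tcp_rot: [3.137, -0.485, 0.12]
contact_force: [-3.6, 1.5, 8.9]
opening: 0.215
grasp_force: 63.5
```

Emit:
servo_tool([
  {"x":6,"y":0,"z":-1,"rx":0,"ry":0,"rz":0,"gripper":-1},
  {"x":12,"y":0,"z":-2,"rx":0,"ry":0,"rz":0,"gripper":-1},
  {"x":18,"y":0,"z":-3,"rx":0,"ry":0,"rz":0,"gripper":-1},
  {"x":24,"y":0,"z":-4,"rx":0,"ry":0,"rz":0,"gripper":-1},
])

```text
clock: 19.35
eef_pos: [652.0, 69.1, 32.8]
tcp_rot: [3.137, -0.482, 0.12]
contact_force: [-4.1, -0.0, 5.5]
opening: 0.217
grasp_force: 63.6
```

```bash
python3 look.py 14
python3 - <<'E'
import cv2,numpy as np
o=[]
for n,k,(x0,y0,x1,y1) in [('top',14,(250,110,370,230)),('scene',14,(280,130,400,260))]:
    f=cv2.imread(f"pics/{n}{k}.png")
    o.append(cv2.resize(f[y0:y1,x0:x1],(400,int(400*(y1-y0)/(x1-x0))),interpolation=cv2.INTER_CUBIC))
h=440;i=np.hstack([cv2.copyMakeBorder(g,0,h-g.shape[0],0,0,cv2.BORDER_CONSTANT) for g in o]);cv2.imwrite('pics/n14.png',i)
E
```

```text
scene [(array([399.6, 227.1]), np.float64(210.875)), (array([330.4, 223.8]), np.float64(43.0625))]
top [(array([250.7, 199.7]), np.float64(332.9375)), (array([341.5, 275.4]), np.float64(87.0)), (array([315.3, 275.7]), np.float64(62.25))]
19.45 [653.   69.1  33.1] [ 3.137 -0.484  0.12 ] 0.214 [-1.7 -0.7  6.4] [0.1  0.52 2.06 0.05 0.08 1.51]
```

View pics/n14.png

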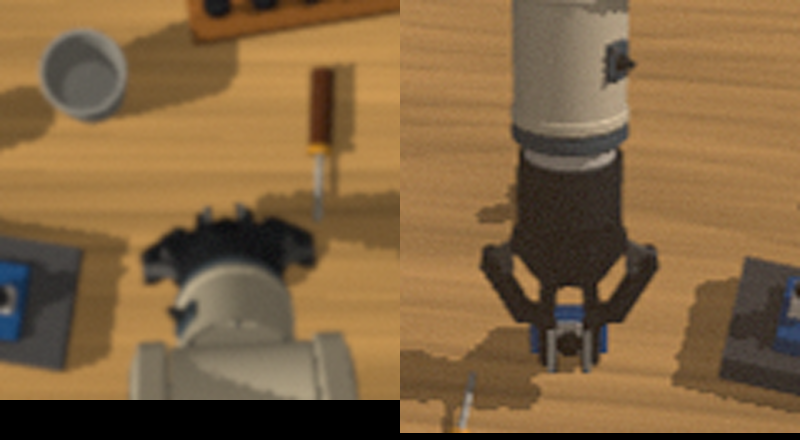

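The camera shows the button facing outward at (568,345) with the block behind it. My tilt sign near the table was wrong, and outward tilt is range-limited here. Inward tilt isn't limited, so I'll lift, level the tool, turn it half round and tilt inward.

Emit:
servo_tool([
  {"x":0,"y":0,"z":40,"rx":0,"ry":0,"rz":0,"gripper":-1},
  {"x":0,"y":0,"z":80,"rx":0,"ry":0,"rz":0,"gripper":-1},
  {"x":-15,"y":0,"z":120,"rx":-0.015,"ry":0.12,"rz":0,"gripper":-1},
  {"x":-30,"y":0,"z":150,"rx":-0.03,"ry":0.24,"rz":0,"gripper":-1},
  {"x":-45,"y":0,"z":170,"rx":-0.045,"ry":0.36,"rz":0,"gripper":-1},
  {"x":-60,"y":0,"z":190,"rx":-0.058,"ry":0.48,"rz":0,"gripper":-1},
  {"x":-75,"y":0,"z":200,"rx":-0.058,"ry":0.48,"rz":0,"gripper":-1},
  {"x":-75,"y":0,"z":200,"rx":-0.058,"ry":0.48,"rz":0,"gripper":-1},
])

```text
clock: 20.25
eef_pos: [577.6, 68.5, 234.0]
tcp_rot: [3.135, -0.001, 0.119]
contact_force: [0.3, -0.6, -1.7]
opening: 0.216
grasp_force: 62.3
```

Emit:
servo_tool([
  {"x":0,"y":0,"z":0,"rx":0,"ry":0,"rz":0.14,"gripper":-1},
  {"x":0,"y":0,"z":0,"rx":0,"ry":0,"rz":0.28,"gripper":-1},
  {"x":0,"y":0,"z":0,"rx":0,"ry":0,"rz":0.42,"gripper":-1},
  {"x":0,"y":0,"z":0,"rx":0,"ry":0,"rz":0.56,"gripper":-1},
  {"x":0,"y":0,"z":0,"rx":0,"ry":0,"rz":0.7,"gripper":-1},
  {"x":0,"y":0,"z":0,"rx":0,"ry":0,"rz":0.84,"gripper":-1},
  {"x":0,"y":0,"z":0,"rx":0,"ry":0,"rz":0.98,"gripper":-1},
  {"x":0,"y":0,"z":0,"rx":0,"ry":0,"rz":1.047,"gripper":-1},
  {"x":0,"y":0,"z":0,"rx":0,"ry":0,"rz":1.047,"gripper":-1},
])

```text
clock: 21.15
eef_pos: [577.1, 68.5, 231.4]
tcp_rot: [3.136, 0.002, 1.167]
contact_force: [-0.1, -0.3, -1.1]
opening: 0.214
grasp_force: 62.3
```

Emit:
servo_tool([
  {"x":0,"y":0,"z":0,"rx":0,"ry":0,"rz":0.14,"gripper":-1},
  {"x":0,"y":0,"z":0,"rx":0,"ry":0,"rz":0.28,"gripper":-1},
  {"x":0,"y":0,"z":0,"rx":0,"ry":0,"rz":0.42,"gripper":-1},
  {"x":0,"y":0,"z":0,"rx":0,"ry":0,"rz":0.56,"gripper":-1},
  {"x":0,"y":0,"z":0,"rx":0,"ry":0,"rz":0.7,"gripper":-1},
  {"x":0,"y":0,"z":0,"rx":0,"ry":0,"rz":0.84,"gripper":-1},
  {"x":0,"y":0,"z":0,"rx":0,"ry":0,"rz":0.98,"gripper":-1},
  {"x":0,"y":0,"z":0,"rx":0,"ry":0,"rz":1.047,"gripper":-1},
  {"x":0,"y":0,"z":0,"rx":0,"ry":0,"rz":1.047,"gripper":-1},
])

```text
clock: 22.05
eef_pos: [577.2, 68.7, 231.9]
tcp_rot: [3.138, 0.002, 2.212]
contact_force: [0.0, -0.5, -1.4]
opening: 0.219
grasp_force: 62.3
```

Emit:
servo_tool([
  {"x":0,"y":0,"z":0,"rx":0,"ry":0,"rz":0.14,"gripper":-1},
  {"x":0,"y":0,"z":0,"rx":0,"ry":0,"rz":0.28,"gripper":-1},
  {"x":0,"y":0,"z":0,"rx":0,"ry":0,"rz":0.42,"gripper":-1},
  {"x":0,"y":0,"z":0,"rx":0,"ry":0,"rz":0.56,"gripper":-1},
  {"x":0,"y":0,"z":0,"rx":0,"ry":0,"rz":0.7,"gripper":-1},
  {"x":0,"y":0,"z":0,"rx":0,"ry":0,"rz":0.84,"gripper":-1},
  {"x":0,"y":0,"z":0,"rx":0,"ry":0,"rz":0.98,"gripper":-1},
  {"x":0,"y":0,"z":0,"rx":0,"ry":0,"rz":1.047,"gripper":-1},
  {"x":0,"y":0,"z":0,"rx":0,"ry":0,"rz":1.047,"gripper":-1},
])

```text
clock: 22.95
eef_pos: [577.2, 68.9, 232.1]
tcp_rot: [3.137, 0.001, -3.025]
contact_force: [-0.3, 0.3, -1.1]
opening: 0.216
grasp_force: 62.3
```

```bash
python3 look.py 15
python3 - <<'E'
import cv2,numpy as np
f=cv2.imread("pics/scene15.png");cv2.imwrite('pics/n15.png',cv2.resize(f[110:230,270:390],None,fx=4,fy=4,interpolation=cv2.INTER_CUBIC))
E
```

```text
scene [(array([399.6, 227.1]), np.float64(209.0625))]
top [(array([250.6, 199.7]), np.float64(331.6875))]
23.05 [577.3  68.9 232.3] [ 3.137e+00  1.000e-03 -3.027e+00] 0.213 [-0.4  0.9 -2. ] [ 0.11  0.28  1.73  0.    1.13 -1.57]
```

View pics/n15.png

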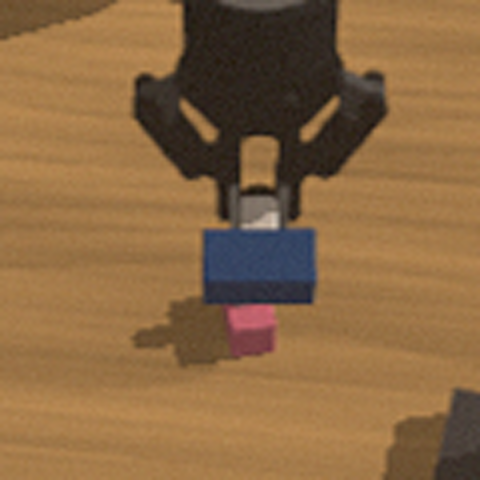

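B's block is now on the outer side, about 75° off upright: side face at (258,255), underside edge at (258,292). Tilting the tool inward by 1.2 rad should bring it nearly upright.

Emit:
servo_tool([
  {"x":-10,"y":-1,"z":0,"rx":-0.0168,"ry":0.139,"rz":0,"gripper":-1},
  {"x":-20,"y":-2,"z":0,"rx":-0.0336,"ry":0.278,"rz":0,"gripper":-1},
  {"x":-30,"y":-3,"z":0,"rx":-0.05,"ry":0.417,"rz":0,"gripper":-1},
  {"x":-40,"y":-4,"z":0,"rx":-0.067,"ry":0.556,"rz":0,"gripper":-1},
  {"x":-50,"y":-5,"z":0,"rx":-0.084,"ry":0.695,"rz":0,"gripper":-1},
  {"x":-60,"y":-6,"z":0,"rx":-0.1,"ry":0.834,"rz":0,"gripper":-1},
  {"x":-70,"y":-7,"z":0,"rx":-0.118,"ry":0.973,"rz":0,"gripper":-1},
  {"x":-80,"y":-8,"z":0,"rx":-0.134,"ry":1.11,"rz":0,"gripper":-1},
  {"x":-87,"y":-9,"z":0,"rx":-0.144,"ry":1.19,"rz":0,"gripper":-1},
  {"x":-87,"y":-9,"z":0,"rx":-0.144,"ry":1.19,"rz":0,"gripper":-1},
])

```text
clock: 24.05
eef_pos: [489.5, 59.9, 229.7]
tcp_rot: [-3.135, -1.204, -3.034]
contact_force: [-0.1, 0.1, -1.4]
opening: 0.215
grasp_force: 62.3
```

```bash
python3 look.py 16
python3 - <<'E'
from h import *
s=r.sense();R=Rt.from_euler('xyz',s['tcp_rot']).as_matrix();print(R[:,2],R[:,1])
# fit carrier: tilt phi about tool y, distance d(pivot->underside)
f=cv2.imread('pics/scene16.png')
print([(c,a/16) for m,a,c in comps(blue(f),20)])
E
```

```text
scene [(array([399.6, 227.1]), np.float64(215.25))]
top [(array([305.8, 131.1]), np.float64(155.8125)), (array([250.6, 199.7]), np.float64(331.0625))]
24.15 [490.7  60.1 232. ] [-3.138 -1.196 -3.03 ] 0.218 [ 1.3 -0.2 -0.1] [ 0.12  0.85  1.28  0.    2.21 -1.57]
[-0.92430032 -0.1070088  -0.36635779] [-0.11449992  0.99342242 -0.00129006]
[(array([78.47485566, 32.145164  ]), np.float64(2511.4375)), (array([122.06175589,  20.09152675]), np.float64(2367.5625)), (array([194.44668382,   8.94892394]), np.float64(1171.8125)), (array([399.57251742, 227.0879065 ]), np.float64(215.25))]
```

Emit:
servo_tool([
  {"x":0,"y":0,"z":-45,"rx":0,"ry":0,"rz":0,"gripper":-1},
  {"x":0,"y":0,"z":-90,"rx":0,"ry":0,"rz":0,"gripper":-1},
  {"x":0,"y":0,"z":-130,"rx":0,"ry":0,"rz":0,"gripper":-1},
  {"x":0,"y":0,"z":-160,"rx":0,"ry":0,"rz":0,"gripper":-1},
  {"x":0,"y":0,"z":-166,"rx":0,"ry":0,"rz":0,"gripper":-1},
  {"x":0,"y":0,"z":-172,"rx":0,"ry":0,"rz":0,"gripper":-1},
  {"x":0,"y":0,"z":-172,"rx":0,"ry":0,"rz":0,"gripper":-1},
])

```text
clock: 24.85
eef_pos: [491.2, 60.2, 61.8]
tcp_rot: [3.141, -1.195, -3.026]
contact_force: [0.5, -0.0, -0.7]
opening: 0.215
grasp_force: 62.3
```

Emit:
servo_tool([
  {"x":0,"y":0,"z":-4,"rx":0,"ry":0,"rz":0,"gripper":-1},
  {"x":0,"y":0,"z":-8,"rx":0,"ry":0,"rz":0,"gripper":-1},
  {"x":0,"y":0,"z":-12,"rx":0,"ry":0,"rz":0,"gripper":-1},
  {"x":0,"y":0,"z":-12,"rx":0,"ry":0,"rz":0,"gripper":-1},
])

```text
clock: 25.25
eef_pos: [491.1, 59.9, 53.3]
tcp_rot: [3.141, -1.201, -3.025]
contact_force: [4.9, -0.7, 24.3]
opening: 0.217
grasp_force: 64.3
```

Emit:
servo_tool([
  {"x":0,"y":0,"z":1,"rx":0,"ry":0,"rz":0,"gripper":1},
  {"x":0,"y":0,"z":1,"rx":0,"ry":0,"rz":0,"gripper":1},
  {"x":0,"y":0,"z":1,"rx":0,"ry":0,"rz":0,"gripper":1},
  {"x":0,"y":0,"z":1,"rx":0,"ry":0,"rz":0,"gripper":1},
  {"x":0,"y":0,"z":1,"rx":0,"ry":0,"rz":0,"gripper":1},
  {"x":30,"y":4,"z":13,"rx":0,"ry":0,"rz":0,"gripper":1},
  {"x":65,"y":8,"z":40,"rx":0,"ry":0,"rz":0,"gripper":1},
  {"x":85,"y":10,"z":85,"rx":0,"ry":0,"rz":0,"gripper":1},
  {"x":85,"y":10,"z":130,"rx":0,"ry":0,"rz":0,"gripper":1},
  {"x":85,"y":10,"z":160,"rx":0,"ry":0,"rz":0,"gripper":1},
], newtons=40)

```text
clock: 26.25
eef_pos: [576.2, 70.2, 211.2]
tcp_rot: [3.14, -1.196, -3.025]
contact_force: [-0.3, 0.1, -0.4]
opening: 0.997
grasp_force: 0.0
```

Emit:
servo_tool([
  {"x":0,"y":40,"z":20,"rx":0.0168,"ry":-0.139,"rz":0,"gripper":1},
  {"x":0,"y":80,"z":40,"rx":0.0336,"ry":-0.278,"rz":0,"gripper":1},
  {"x":0,"y":120,"z":60,"rx":0.05,"ry":-0.417,"rz":0,"gripper":1},
  {"x":0,"y":150,"z":60,"rx":0.067,"ry":-0.556,"rz":0,"gripper":1},
  {"x":0,"y":150,"z":60,"rx":0.084,"ry":-0.695,"rz":0,"gripper":1},
  {"x":0,"y":150,"z":60,"rx":0.1,"ry":-0.834,"rz":0,"gripper":1},
  {"x":0,"y":150,"z":60,"rx":0.118,"ry":-0.973,"rz":0,"gripper":1},
  {"x":0,"y":150,"z":60,"rx":0.134,"ry":-1.11,"rz":0,"gripper":1},
  {"x":0,"y":150,"z":60,"rx":0.144,"ry":-1.19,"rz":0,"gripper":1},
  {"x":0,"y":150,"z":60,"rx":0.144,"ry":-1.19,"rz":0,"gripper":1},
])

```text
clock: 27.25
eef_pos: [573.5, 219.9, 269.6]
tcp_rot: [3.137, 0.003, -3.022]
contact_force: [-1.1, -0.4, 0.6]
opening: 0.997
grasp_force: 0.0
```

```bash
python3 look.py 17
python3 - <<'E'
from h import *
fr={n:cv2.imread(f"pics/{n}17.png") for n in P}
for c in carriers(fr):print(c)
E
```

```text
scene [(array([333.3, 201.8]), np.float64(248.4375)), (array([399.6, 227.1]), np.float64(209.0))]
top [(array([246.8, 161.6]), np.float64(58.75)), (array([319.1, 226. ]), np.float64(227.25))]
27.35 [575.  220.1 269. ] [ 3.137e+00 -1.000e-03 -3.022e+00] 0.999 [ 0.1  1.  -0.2] [ 0.36  0.31  1.61  0.01  1.22 -1.33]
(['top', 'scene'], np.float64(227.25), (array([515.83 ,  63.187,   1.682]), np.float64(0.222)))
```

Run:
```python
from h import *
for n in P:
    f=cv2.imread(f"pics/{n}17.png");g=up(f).max(2)
    q=proj(n,[[515.8,63.2,62],[515.8,63.2,16]]);x,y=(q[0]*U).astype(int)
    k=np.zeros_like(g,bool);k[y-10*U:y+10*U,x-8*U:x+8*U]=1
    print(n,q.round(1),[(c.round(1),a/16) for m,a,c in comps((g<50)&k,5)])
```

```text
scene [[332.9 191.2]
 [332.7 201.6]] []
top [[318.6 226. ]
 [318.8 226.3]] [(array([319.3, 225.6]), np.float64(27.25))]
```

Emit:
servo_tool([
  {"x":-15,"y":-39,"z":-30,"rx":0,"ry":0,"rz":0,"gripper":1},
  {"x":-30,"y":-78,"z":-60,"rx":0,"ry":0,"rz":0,"gripper":1},
  {"x":-45,"y":-118,"z":-90,"rx":0,"ry":0,"rz":0,"gripper":1},
  {"x":-59,"y":-157,"z":-120,"rx":0,"ry":0,"rz":0,"gripper":1},
  {"x":-59,"y":-157,"z":-139,"rx":0,"ry":0,"rz":0,"gripper":1},
  {"x":-59,"y":-157,"z":-139,"rx":0,"ry":0,"rz":0,"gripper":1},
  {"x":-59,"y":-157,"z":-139,"rx":0,"ry":0,"rz":0,"gripper":1},
], newtons=40)

```text
clock: 28.05
eef_pos: [517.3, 63.2, 129.5]
tcp_rot: [3.136, -0.001, -3.023]
contact_force: [0.9, -0.6, 0.6]
opening: 1.002
grasp_force: 0.0
```

```bash
python3 look.py 18
python3 - <<'E'
from h import *
f=cv2.imread("pics/scene18.png")
for m,a,c in comps(blue(f),60):
    if abs(c[0]-333)<8 and abs(c[1]-202)<8:print(c,fit({'scene':m},[515,63],60,32,0,32))
f=cv2.imread("pics/scene17.png")
for m,a,c in comps(blue(f),60):
    if abs(c[0]-333)<8 and abs(c[1]-202)<8:print(c,fit({'scene':m},[515,63],60,32,0,32))
f=cv2.imread("pics/top17.png")
for m,a,c in comps(blue(f),60):
    if abs(c[0]-319)<8 and abs(c[1]-226)<8:print(c,fit({'top':m},[515,63],60,32,0,32))
E
```

```text
scene [(array([333.2, 201.8]), np.float64(252.0625)), (array([399.6, 227.1]), np.float64(208.6875))]
top [(array([250.6, 199.7]), np.float64(330.4375)), (array([325.3, 308.8]), np.float64(342.4375))]
28.15 [518.   63.8 130.6] [ 3.137e+00  2.000e-03 -3.022e+00] 1.001 [-0.5 -0.3  0.3] [ 0.12  0.32  1.94  0.01  0.88 -1.58]
[333.24172452 201.82075998] (array([512.221,  65.469,   1.68 ]), np.float64(0.123))
[333.25449686 201.8322956 ] (array([512.126,  64.756,   1.682]), np.float64(0.137))
[319.13118812 225.99443069] (array([516.314,  62.283,  -1.443]), np.float64(0.077))
```

Emit:
servo_tool([
  {"x":-3,"y":-0.6,"z":-30,"rx":0,"ry":0,"rz":0,"gripper":1},
  {"x":-3,"y":-0.6,"z":-60,"rx":0,"ry":0,"rz":0,"gripper":1},
  {"x":-3,"y":-0.6,"z":-85,"rx":0,"ry":0,"rz":0,"gripper":1},
  {"x":-3,"y":-0.6,"z":-93,"rx":0,"ry":0,"rz":0,"gripper":1},
  {"x":-3,"y":-0.6,"z":-93,"rx":0,"ry":0,"rz":0,"gripper":-1},
  {"x":-3,"y":-0.6,"z":-93,"rx":0,"ry":0,"rz":0,"gripper":-1},
  {"x":-3,"y":-0.6,"z":-93,"rx":0,"ry":0,"rz":0,"gripper":-1},
  {"x":-3,"y":-0.6,"z":-93,"rx":0,"ry":0,"rz":0,"gripper":-1},
  {"x":-3,"y":-0.6,"z":-93,"rx":0,"ry":0,"rz":0,"gripper":-1},
  {"x":-3,"y":-0.6,"z":-93,"rx":0,"ry":0,"rz":0,"gripper":-1},
])

```text
clock: 29.15
eef_pos: [514.0, 62.6, 37.7]
tcp_rot: [3.137, 0.003, -3.023]
contact_force: [-1.3, 0.6, 6.9]
opening: 0.223
grasp_force: 39.2
```

Emit:
servo_tool([
  {"x":0,"y":0,"z":40,"rx":0,"ry":0,"rz":0,"gripper":-1},
  {"x":0,"y":0,"z":80,"rx":0,"ry":0,"rz":0,"gripper":-1},
  {"x":0,"y":0,"z":120,"rx":0,"ry":0,"rz":-0.14,"gripper":-1},
  {"x":0,"y":0,"z":160,"rx":0,"ry":0,"rz":-0.28,"gripper":-1},
  {"x":0,"y":0,"z":170,"rx":0,"ry":0,"rz":-0.42,"gripper":-1},
  {"x":0,"y":0,"z":170,"rx":0,"ry":0,"rz":-0.56,"gripper":-1},
  {"x":0,"y":0,"z":170,"rx":0,"ry":0,"rz":-0.7,"gripper":-1},
  {"x":0,"y":0,"z":170,"rx":0,"ry":0,"rz":-0.84,"gripper":-1},
  {"x":0,"y":0,"z":170,"rx":0,"ry":0,"rz":-0.92,"gripper":-1},
  {"x":0,"y":0,"z":170,"rx":0,"ry":0,"rz":-0.92,"gripper":-1},
])

```text
clock: 30.15
eef_pos: [513.2, 62.4, 206.9]
tcp_rot: [3.137, 0.001, 2.34]
contact_force: [0.2, 0.1, -0.7]
opening: 0.222
grasp_force: 39.9
```

Emit:
servo_tool([
  {"x":10,"y":25,"z":0,"rx":0,"ry":0,"rz":-0.14,"gripper":-1},
  {"x":20,"y":60,"z":0,"rx":0,"ry":0,"rz":-0.28,"gripper":-1},
  {"x":32,"y":95,"z":0,"rx":0,"ry":0,"rz":-0.42,"gripper":-1},
  {"x":44,"y":130,"z":0,"rx":0,"ry":0,"rz":-0.56,"gripper":-1},
  {"x":56,"y":165,"z":0,"rx":0,"ry":0,"rz":-0.7,"gripper":-1},
  {"x":70,"y":200,"z":-20,"rx":0,"ry":0,"rz":-0.84,"gripper":-1},
  {"x":79,"y":226,"z":-40,"rx":0,"ry":0,"rz":-0.924,"gripper":-1},
  {"x":79,"y":226,"z":-57,"rx":0,"ry":0,"rz":-0.924,"gripper":-1},
  {"x":79,"y":226,"z":-57,"rx":0,"ry":0,"rz":-0.924,"gripper":-1},
  {"x":79,"y":226,"z":-57,"rx":0,"ry":0,"rz":-0.924,"gripper":-1},
])

```text
clock: 31.15
eef_pos: [592.1, 288.2, 149.7]
tcp_rot: [3.137, 0.002, 1.419]
contact_force: [0.2, 0.3, -1.3]
opening: 0.225
grasp_force: 39.9
```

```bash
python3 look.py 19; python3 lat.py pics/scene19.png
```

```text
scene [(array([422.8, 210.4]), np.float64(241.375)), (array([399.6, 227.1]), np.float64(212.0625))]
top [(array([217.6, 163.3]), np.float64(93.625)), (array([232.6, 188.1]), np.float64(112.0)), (array([250.6, 199.7]), np.float64(335.6875)), (array([196.4, 259.3]), np.float64(304.5625))]
31.25 [592.9 288.2 150.9] [3.135 0.    1.417] 0.225 [-0.1  0.2 -1.2] [ 0.45  0.48  1.63 -0.    1.03  0.61]
[424.01365083 208.25557576] [422.78547385 210.43008804]
-3 [415.78 430.08] [414.46 429.88] 221.25 222.25
0 [415.84 430.02] [415.73 431.2 ] 221.25 222.5
3 [415.97 429.96] [417.04 432.52] 221.25 222.75
6 [416.11 429.9 ] [418.31 433.84] 221.25 223.0
```

Run:
```python
from h import *
for n,k,c0 in(('scene',19,(399.6,227.1)),('top',5,(250.1,199.4))):
    f=cv2.imread(f"pics/{n}{k}.png")
    m=[m for m,a,c in comps(blue(f),60) if np.hypot(*(c-c0))<2][0]
    print(n,'A',fit({n:m},[585,246],60,32,30,42))
f=cv2.imread("pics/scene19.png");m=[m for m,a,c in comps(blue(f),60) if abs(c[0]-422.8)<1][0]
z=150.2-37.5
print('B',fit({'scene':m},[592,288],60,32,z,z+32))
```

```text
scene A (array([ 5.86718e+02,  2.44068e+02, -1.35000e-01]), np.float64(0.106))
top A (array([ 5.85843e+02,  2.45496e+02, -1.91000e-01]), np.float64(0.247))
B (array([ 5.9106e+02,  2.8805e+02, -1.7800e-01]), np.float64(0.227))
```

Emit:
servo_tool([
  {"x":0,"y":2,"z":-30,"rx":0,"ry":0,"rz":0,"gripper":-1},
  {"x":0,"y":2,"z":-60,"rx":0,"ry":0,"rz":0,"gripper":-1},
  {"x":0,"y":2,"z":-75,"rx":0,"ry":0,"rz":0,"gripper":-1},
  {"x":0,"y":2,"z":-80,"rx":0,"ry":0,"rz":0,"gripper":-1},
  {"x":0,"y":2,"z":-84,"rx":0,"ry":0,"rz":0,"gripper":-1},
  {"x":0,"y":2,"z":-87,"rx":0,"ry":0,"rz":0,"gripper":-1},
  {"x":0,"y":2,"z":-87,"rx":0,"ry":0,"rz":0,"gripper":-1},
])

```text
clock: 31.95
eef_pos: [592.8, 290.7, 63.3]
tcp_rot: [3.136, 0.0, 1.417]
contact_force: [0.2, -0.2, -1.2]
opening: 0.221
grasp_force: 39.9
```

Emit:
servo_tool([
  {"x":0,"y":0,"z":-4,"rx":0,"ry":0,"rz":0,"gripper":-1},
  {"x":0,"y":0,"z":-8,"rx":0,"ry":0,"rz":0,"gripper":-1},
  {"x":0,"y":0,"z":-12,"rx":0,"ry":0,"rz":0,"gripper":-1},
  {"x":0,"y":0,"z":-15,"rx":0,"ry":0,"rz":0,"gripper":-1},
  {"x":0,"y":0,"z":-16,"rx":0,"ry":0,"rz":0,"gripper":-1},
  {"x":0,"y":0,"z":-16,"rx":0,"ry":0,"rz":0,"gripper":-1},
])

```text
clock: 32.55
eef_pos: [592.3, 290.6, 47.7]
tcp_rot: [3.137, 0.001, 1.417]
contact_force: [-3.8, -1.0, 12.2]
opening: 0.221
grasp_force: 41.5
```

Emit:
servo_tool([
  {"x":0,"y":0,"z":0,"rx":0,"ry":0,"rz":0,"gripper":1},
  {"x":0,"y":0,"z":0,"rx":0,"ry":0,"rz":0,"gripper":1},
  {"x":0,"y":0,"z":0,"rx":0,"ry":0,"rz":0,"gripper":1},
  {"x":0,"y":0,"z":0,"rx":0,"ry":0,"rz":0,"gripper":1},
  {"x":0,"y":0,"z":0,"rx":0,"ry":0,"rz":0,"gripper":1},
  {"x":0,"y":0,"z":40,"rx":0,"ry":0,"rz":0,"gripper":1},
  {"x":0,"y":0,"z":90,"rx":0,"ry":0,"rz":0,"gripper":1},
  {"x":0,"y":-40,"z":130,"rx":0,"ry":0,"rz":0,"gripper":1},
  {"x":0,"y":-90,"z":150,"rx":0,"ry":0,"rz":0,"gripper":1},
  {"x":0,"y":-140,"z":150,"rx":0,"ry":0,"rz":0,"gripper":1},
])

```text
clock: 33.55
eef_pos: [594.0, 159.5, 199.5]
tcp_rot: [3.131, -0.001, 1.419]
contact_force: [2.0, -0.7, 0.1]
opening: 1.0
grasp_force: 0.0
```

Emit:
servo_tool([
  {"x":0,"y":-50,"z":0,"rx":0,"ry":0,"rz":0,"gripper":1},
  {"x":0,"y":-100,"z":0,"rx":0,"ry":0,"rz":0,"gripper":1},
  {"x":0,"y":-150,"z":0,"rx":0,"ry":0,"rz":0,"gripper":1},
  {"x":0,"y":-150,"z":0,"rx":0,"ry":0,"rz":0,"gripper":1},
])

```text
clock: 33.95
eef_pos: [592.1, 4.3, 196.1]
tcp_rot: [3.136, 0.003, 1.412]
contact_force: [0.6, -0.6, 0.8]
opening: 0.999
grasp_force: 0.0
```

```bash
python3 look.py 20
python3 - <<'E'
from h import *
fr={n:cv2.imread(f"pics/{n}20.png") for n in P}
R={n:[(c,a) for c,a in v if a<60] for n,v in red(fr).items()};print(R)
t=[c for c,a in R['top'] if np.hypot(*(c-[198,267]))<8];s=[c for c,a in R['scene'] if np.hypot(*(c-[448,165]))<8]
if t and s: print(tri({'top':t[0],'scene':s[0]}));
if t: print('top at 85',ray('top',t[0],88))
if s: print('scene at 75',ray('scene',s[0],75))
# pivot: yellow
for n in fr:
    h,sa,v=hsv(fr[n]);m=(h>15)&(h<26)&(sa>190)&(v>110)
    print(n,[(c.round(1),a/16) for mm,a,c in comps(m,20)])
o=[]
for n,(x0,y0,x1,y1) in {'top':(180,150,290,280),'scene':(370,150,470,275)}.items():
    o.append(cv2.resize(fr[n][y0:y1,x0:x1],(400,int(400*(y1-y0)/(x1-x0))),interpolation=cv2.INTER_CUBIC))
h=500;i=np.hstack([cv2.copyMakeBorder(g,0,h-g.shape[0],0,0,cv2.BORDER_CONSTANT) for g in o]);cv2.imwrite('pics/n20.png',i)
E
```

```text
scene [(array([399.4, 227.1]), np.float64(203.375)), (array([417.4, 231.1]), np.float64(214.625))]
top [(array([233.7, 197. ]), np.float64(326.3125)), (array([250.6, 199.8]), np.float64(330.375))]
34.05 [592.3   8.5 196. ] [3.137e+00 1.000e-03 1.414e+00] 1.002 [-0.5  0.6  0.3] [ 0.01  0.34  1.74 -0.    1.06  0.17]
{'scene': [(array([448.37, 164.14]), np.float64(15.5625)), (array([ 23.33, 172.96]), np.float64(24.875)), (array([ 33.77, 196.59]), np.float64(32.0625)), (array([180.65, 250.19]), np.float64(16.875))], 'top': [(array([622.44, 169.7 ]), np.float64(15.75)), (array([198.23, 266.64]), np.float64(24.625))]}
(array([413.12960828, 363.87425915,  92.51429317]), np.float64(0.9128893026031664))
top at 85 [412.71334941 363.51152792  88.        ]
scene at 75 [396.00365519 371.13740025  75.        ]
scene [(array([110.4,  48.3]), np.float64(23.1875))]
top [(array([392.4, 138. ]), np.float64(294.25)), (array([199.5, 227.7]), np.float64(289.0625))]
```

View pics/n20.png

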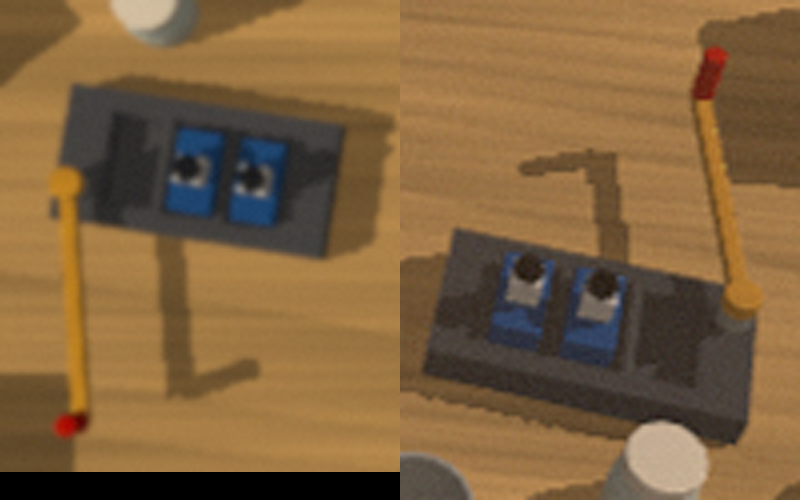

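Both carriers are seated, with buttons at (190,167) and (257,180) on the left, and the bar is still open with its peg at (68,425). Next: the bar geometry.

Run:
```python
from h import *
fr={n:cv2.imread(f"pics/{n}20.png") for n in P}
pt=ray('top',(198.23,266.64),94)[:2]; pv=ray('top',(198.15-.3,200.3-.3),57)[:2]
ps=ray('scene',(370+743/4-.4,150+297/4-.4),57)[:2]
sp=ray('scene',(448.37,164.14),92)[:2]
print(pt,sp,'pivot',pv,ps)
yaw=-.155;c,s=np.cos(yaw),np.sin(yaw)
w=np.array([592.5,290.3]);Rn=np.array([[c,-s],[s,c]])
print('pivot in nest',(pv-w)@Rn,(ps-w)@Rn)
p=(pv+ps)/2
d=pt-pv;print('len',np.linalg.norm(d),np.linalg.norm(sp-ps),'q0',np.arctan2(d[1],d[0])-np.pi-yaw)
```

```text
[413.13315481 361.91853117] [412.36360654 365.8111515 ] pivot [581.98420437 376.14467851] [554.88592463 625.08000308]
pivot in nest [-23.64243733  83.19210265] [-88.8465103  324.95963862]
len 169.44928505431477 295.85967713352204 q0 -6.044131174575653
```

Emit:
servo_tool([
  {"x":-18,"y":35,"z":0,"rx":0,"ry":0,"rz":-0.14,"gripper":1},
  {"x":-36,"y":70,"z":0,"rx":0,"ry":0,"rz":-0.28,"gripper":1},
  {"x":-54,"y":105,"z":0,"rx":0,"ry":0,"rz":-0.42,"gripper":1},
  {"x":-72,"y":140,"z":0,"rx":0,"ry":0,"rz":-0.56,"gripper":1},
  {"x":-90,"y":175,"z":0,"rx":0,"ry":0,"rz":-0.7,"gripper":1},
  {"x":-108,"y":212,"z":0,"rx":0,"ry":0,"rz":-0.84,"gripper":1},
  {"x":-126,"y":249,"z":0,"rx":0,"ry":0,"rz":-0.98,"gripper":1},
  {"x":-145,"y":286,"z":-10,"rx":0,"ry":0,"rz":-1.12,"gripper":1},
  {"x":-162,"y":320,"z":-20,"rx":0,"ry":0,"rz":-1.24,"gripper":1},
  {"x":-179,"y":354,"z":-36,"rx":0,"ry":0,"rz":-1.33,"gripper":1},
], newtons=25)

```text
clock: 35.05
eef_pos: [411.9, 366.8, 160.4]
tcp_rot: [3.138, -0.0, 0.084]
contact_force: [1.1, -0.2, -0.0]
opening: 1.001
grasp_force: 0.0
```

```bash
python3 look.py 21
```

```text
scene [(array([399.4, 227.1]), np.float64(204.625)), (array([417.5, 231.1]), np.float64(214.75))]
top [(array([233.7, 197. ]), np.float64(325.125)), (array([250.7, 199.8]), np.float64(327.9375)), (array([155.9, 259.8]), np.float64(254.4375)), (array([149.9, 372.9]), np.float64(300.8125))]
35.15 [409.8 367.6 158.2] [3.137e+00 3.000e-03 8.900e-02] 0.997 [ 0.4 -0.3 -0.1] [ 0.73  0.32  1.86 -0.    0.97  2.21]
```

Go down (shift to 413, 363, z 62) and close.

Emit:
servo_tool([
  {"x":3,"y":-4,"z":-30,"rx":0,"ry":0,"rz":0,"gripper":1},
  {"x":3,"y":-4,"z":-60,"rx":0,"ry":0,"rz":0,"gripper":1},
  {"x":3,"y":-4,"z":-85,"rx":0,"ry":0,"rz":0,"gripper":1},
  {"x":3,"y":-4,"z":-96,"rx":0,"ry":0,"rz":0,"gripper":1},
  {"x":3,"y":-4,"z":-96,"rx":0,"ry":0,"rz":0,"gripper":-1},
  {"x":3,"y":-4,"z":-96,"rx":0,"ry":0,"rz":0,"gripper":-1},
  {"x":3,"y":-4,"z":-96,"rx":0,"ry":0,"rz":0,"gripper":-1},
  {"x":3,"y":-4,"z":-96,"rx":0,"ry":0,"rz":0,"gripper":-1},
  {"x":3,"y":-4,"z":-96,"rx":0,"ry":0,"rz":0,"gripper":-1},
  {"x":3,"y":-4,"z":-96,"rx":0,"ry":0,"rz":0,"gripper":-1},
], newtons=25)

```text
clock: 36.15
eef_pos: [416.9, 360.1, 64.9]
tcp_rot: [3.138, -0.0, 0.087]
contact_force: [-0.9, -0.8, 6.0]
opening: 0.179
grasp_force: 25.6
```

Run:
```python
import numpy as np
from rig import r
p=r.sense()['eef_pos'];print(p)
pv=np.array([582,376.1]);d=p[:2]-pv;a0=np.arctan2(d[1],d[0]);L=np.hypot(*d);print(L,a0)
end=np.pi+np.pi/2-.155-2*np.pi
for t in np.linspace(0,1,15)[1:]:
    a=a0+(end-a0+ (0 if end>a0 else 2*np.pi))*t
    print((pv+L*np.array([np.cos(a),np.sin(a)])-p[:2]).round(1),round(a-a0,3))
```

```text
[416.86928259 360.1444946   64.87844219]
165.89976487354014 -3.045268190770162
[  2.2 -15.5] 0.094
[  5.9 -30.7] 0.188
[ 11.  -45.4] 0.283
[ 17.5 -59.7] 0.377
[ 25.2 -73.2] 0.471
[ 34.3 -86. ] 0.565
[ 44.4 -97.9] 0.66
[  55.7 -108.7] 0.754
[  67.9 -118.5] 0.848
[  81. -127.] 0.942
[  94.8 -134.3] 1.037
[ 109.3 -140.3] 1.131
[ 124.2 -144.8] 1.225
[ 139.5 -148. ] 1.319
```

Emit:
servo_tool([
  {"x":2.2,"y":-15.5,"z":0,"rx":0,"ry":0,"rz":0.094,"gripper":-1},
  {"x":5.9,"y":-30.7,"z":0,"rx":0,"ry":0,"rz":0.188,"gripper":-1},
  {"x":11,"y":-45.4,"z":0,"rx":0,"ry":0,"rz":0.283,"gripper":-1},
  {"x":17.5,"y":-59.7,"z":0,"rx":0,"ry":0,"rz":0.377,"gripper":-1},
  {"x":25.2,"y":-73.2,"z":0,"rx":0,"ry":0,"rz":0.471,"gripper":-1},
  {"x":34.3,"y":-86,"z":0,"rx":0,"ry":0,"rz":0.565,"gripper":-1},
  {"x":44.4,"y":-97.9,"z":0,"rx":0,"ry":0,"rz":0.66,"gripper":-1},
  {"x":44.4,"y":-97.9,"z":0,"rx":0,"ry":0,"rz":0.66,"gripper":-1},
])

```text
clock: 36.95
eef_pos: [462.9, 261.5, 64.9]
tcp_rot: [3.136, -0.002, 0.747]
contact_force: [2.7, 2.7, 6.0]
opening: 0.179
grasp_force: 25.7
```

Emit:
servo_tool([
  {"x":11.3,"y":-10.8,"z":0,"rx":0,"ry":0,"rz":0.094,"gripper":-1},
  {"x":23.5,"y":-20.6,"z":0,"rx":0,"ry":0,"rz":0.188,"gripper":-1},
  {"x":36.6,"y":-29.1,"z":0,"rx":0,"ry":0,"rz":0.282,"gripper":-1},
  {"x":50.4,"y":-36.4,"z":0,"rx":0,"ry":0,"rz":0.377,"gripper":-1},
  {"x":64.9,"y":-42.4,"z":0,"rx":0,"ry":0,"rz":0.471,"gripper":-1},
  {"x":79.8,"y":-46.9,"z":0,"rx":0,"ry":0,"rz":0.565,"gripper":-1},
  {"x":93,"y":-50,"z":0,"rx":0,"ry":0,"rz":0.659,"gripper":-1},
  {"x":96,"y":-50.5,"z":0,"rx":0,"ry":0,"rz":0.659,"gripper":-1},
  {"x":98,"y":-51,"z":0,"rx":0,"ry":0,"rz":0.659,"gripper":-1},
])

```text
clock: 37.85
eef_pos: [557.8, 212.6, 64.7]
tcp_rot: [3.139, -0.001, 1.402]
contact_force: [-10.9, 12.3, 14.7]
opening: 0.18
grasp_force: 26.7
```

Emit:
servo_tool([
  {"x":2,"y":-2,"z":0,"rx":0,"ry":0,"rz":0,"gripper":-1},
  {"x":2,"y":-2,"z":0,"rx":0,"ry":0,"rz":0,"gripper":-1},
])

```text
clock: 38.05
eef_pos: [557.9, 212.4, 64.7]
tcp_rot: [-3.141, -0.003, 1.401]
contact_force: [-14.3, 19.9, 13.8]
opening: 0.177
grasp_force: 26.6
```

Emit:
servo_tool([
  {"x":-2,"y":2,"z":0,"rx":0,"ry":0,"rz":0,"gripper":1},
  {"x":-2,"y":2,"z":0,"rx":0,"ry":0,"rz":0,"gripper":1},
  {"x":-2,"y":2,"z":0,"rx":0,"ry":0,"rz":0,"gripper":1},
  {"x":-2,"y":2,"z":0,"rx":0,"ry":0,"rz":0,"gripper":1},
  {"x":-2,"y":2,"z":0,"rx":0,"ry":0,"rz":0,"gripper":1},
  {"x":-2,"y":2,"z":40,"rx":0,"ry":0,"rz":0,"gripper":1},
  {"x":-2,"y":2,"z":90,"rx":0,"ry":0,"rz":0,"gripper":1},
  {"x":-2,"y":2,"z":140,"rx":0,"ry":0,"rz":0,"gripper":1},
  {"x":-2,"y":-40,"z":170,"rx":0,"ry":0,"rz":0,"gripper":1},
  {"x":-2,"y":-90,"z":170,"rx":0,"ry":0,"rz":0,"gripper":1},
])

```text
clock: 39.05
eef_pos: [561.4, 120.8, 239.0]
tcp_rot: [3.129, -0.002, 1.408]
contact_force: [0.5, 0.3, 0.5]
opening: 0.999
grasp_force: 0.0
```

Emit:
servo_tool([
  {"x":0,"y":-50,"z":0,"rx":0,"ry":0,"rz":0,"gripper":1},
  {"x":0,"y":-100,"z":0,"rx":0,"ry":0,"rz":0,"gripper":1},
  {"x":0,"y":-150,"z":0,"rx":0,"ry":0,"rz":0,"gripper":1},
  {"x":0,"y":-150,"z":0,"rx":0,"ry":0,"rz":0,"gripper":1},
])

```text
clock: 39.45
eef_pos: [558.5, -35.4, 234.1]
tcp_rot: [3.136, 0.003, 1.401]
contact_force: [0.4, 0.6, 0.0]
opening: 1.002
grasp_force: 0.0
```

```bash
python3 look.py 22
python3 - <<'E'
from h import *
fr={n:cv2.imread(f"pics/{n}22.png") for n in P}
R={n:[(c,a) for c,a in v if a<200] for n,v in red(fr).items()};print(R)
for n in P: print(n,'peg shut exp',proj(n,[555.8,208.2,80]).round(1))
# rod ends & plate corners from clean first pictures
f0={n:cv2.imread(f"pics/{n}0.png") for n in P}
for n,c0 in(('top',(450.1,181.9)),('scene',(200.2,213.1))):
    h,s,v=hsv(f0[n]);m=((h<6)|(h>172))&(s>150)&(v>70)
    k=[t for t in comps(m,12) if np.hypot(*(t[2]-c0))<6][0]
    rc=cv2.minAreaRect(cv2.findNonZero(k[0].astype(np.uint8)));b=(cv2.boxPoints(rc)+.5)/U-.5
    print(n,k[2],[(np.array(q)/U).round(1) for q in rc[:2]],b.round(1).tolist())
    g=np.zeros_like(m);
    x0,y0,x1,y1=(415,170,490,255) if n=='top' else (178,160,236,220)
    g[y0*U:y1*U,x0*U:x1*U]=1
    for nm,mm in(('white',(s<70)&(v>120)&g),('green',(h>40)&(h<95)&(s>60)&g)):
        q=max(comps(mm,10),key=lambda t:t[1],default=None)
        if q is None:continue
        hl=cv2.convexHull(cv2.findNonZero(q[0].astype(np.uint8)));ap=cv2.approxPolyDP(hl,2.0*U,True)
        print(nm,q[1]/16,q[2].round(1),((ap[:,0]+.5)/U-.5).round(1).tolist())
E
```

```text
scene [(array([399.1, 229. ]), np.float64(171.125)), (array([417.1, 233. ]), np.float64(182.625))]
top [(array([234.8, 192.5]), np.float64(215.3125)), (array([251.6, 195.3]), np.float64(213.875))]
39.55 [558.6 -31.2 233.9] [3.137e+00 1.000e-03 1.402e+00] 1.0 [0.2 1.  0.1] [-0.06  0.25  1.78 -0.    1.11  0.11]
{'scene': [(array([ 23.23, 172.96]), np.float64(24.75)), (array([ 33.65, 196.51]), np.float64(31.9375)), (array([390.17, 201.88]), np.float64(22.9375)), (array([200.1 , 213.11]), np.float64(115.375)), (array([114.42, 251.56]), np.float64(33.1875))], 'top': [(array([622.56, 169.82]), np.float64(15.9375)), (array([449.86, 181.98]), np.float64(80.0)), (array([261.1 , 209.32]), np.float64(28.625))]}
scene peg shut exp [[388.1 203.9]]
top peg shut exp [[261.4 209.9]]
top [450.00617755 181.96133313] [array([449.2, 182.7]), array([ 4.4, 32.2])] [[432.6000061035156, 182.8000030517578], [464.3999938964844, 177.5], [465.1000061035156, 181.8000030517578], [433.29998779296875, 187.10000610351562]]
white 2061.0 [454.8 219. ] [[480.4, 237.9], [437.1, 243.4], [428.6, 204.6], [432.6, 186.9], [465.9, 182.9], [474.4, 197.6]]
green 198.625 [429.3 222.7] [[436.1, 245.9], [430.6, 244.6], [423.9, 203.9], [432.9, 200.4]]
scene [200.15938662 213.12569703] [array([200.4, 213.4]), array([ 4.6, 33.7])] [[183.10000610351562, 211.1999969482422], [216.8000030517578, 210.3000030517578], [216.89999389648438, 214.8000030517578], [183.1999969482422, 215.8000030517578]]
white 1361.0 [205.3 185.7] [[228.1, 168.9], [226.1, 194.1], [217.6, 212.4], [183.1, 210.9], [181.4, 198.1], [188.1, 169.6]]
green 293.875 [227.2 198.4] [[230.1, 169.1], [233.9, 181.4], [230.1, 211.9], [218.1, 214.9]]
```

```bash
cat > bx.py <<'E'
from h import *
def model(p):
    x,y,yaw,q=p;c,s=np.cos(yaw),np.sin(yaw)
    def W(L):L=np.asarray(L,float);return np.c_[x+c*L[:,0]-s*L[:,1],y+s*L[:,0]+c*L[:,1],L[:,2]]
    def cov(x0,x1,y0,y1,z0,z1):
        B=np.array([[a,b,e] for a in(x0,x1) for b in(y0,y1) for e in(z0,z1)],float)
        return W(np.c_[-60+np.cos(q)*B[:,0]-np.sin(q)*B[:,2],B[:,1],62+np.sin(q)*B[:,0]+np.cos(q)*B[:,2]])
    return [box(x,y,yaw,120,120,0,60),cov(0,107,-58,58,0,5),cov(147,159,-36,36,-3.5,8.5),cov(107,153,-38,-33,0,5),cov(107,153,33,38,0,5)]
def masks(fr,roi):
    d={}
    for n,f in fr.items():
        h,s,v=hsv(f);g=np.zeros(h.shape,bool);x0,y0,x1,y1=roi[n];g[y0*U:y1*U,x0*U:x1*U]=1
        m=((s<75)&(v>95))|((h>40)&(h<100)&(s>45))|(((h<6)|(h>172))&(s>150)&(v>70))
        m=cv2.morphologyEx((m&g).astype(np.uint8),cv2.MORPH_CLOSE,np.ones((5,5)))
        d[n]=max(comps(m,20),key=lambda t:t[1])[0].astype(np.uint8)
    return d
def cost(p,M):
    t=0
    for n,k in M.items():
        u=np.zeros_like(k)
        for X in model(p):u|=hullmask(n,X,k.shape)
        t+=1-(u&k).sum()/(u|k).sum()
    return t
def fitbox(M,p0):
    st=np.array([p0]+[np.array(p0)+d for d in([8,0,0,0],[0,8,0,0],[0,0,.08,0],[0,0,0,.1])])
    s=minimize(cost,p0,args=(M,),method='Nelder-Mead',options=dict(initial_simplex=st,maxiter=300));return s.x.round(3),round(s.fun,3)
if __name__=='__main__':
    fr={n:cv2.imread(f"pics/{n}0.png") for n in P}
    M=masks(fr,{'top':(415,172,490,255),'scene':(175,155,240,222)})
    for q in(M,{'top':M['top']},{'scene':M['scene']}):print(list(q),fitbox(q,[540,-285,.15,.1]))
E
python3 bx.py
```

```text
['scene', 'top'] (array([ 5.34091e+02, -2.85029e+02,  1.46000e-01, -1.90000e-02]), np.float64(0.178))
['top'] (array([ 5.34887e+02, -2.86056e+02,  1.38000e-01, -1.10000e-02]), np.float64(0.102))
['scene'] (array([ 5.30004e+02, -2.84530e+02,  1.83000e-01, -3.30000e-02]), np.float64(0.06))
```

The peg matches its shut position in both views. The box is at about (534,-285), yaw 0.15, with the cover about shut. Next: the rod.

Emit:
servo_tool([
  {"x":12,"y":-40,"z":-5,"rx":0,"ry":0,"rz":0.1,"gripper":-0.25},
  {"x":24,"y":-80,"z":-15,"rx":0,"ry":0,"rz":0.2,"gripper":-0.25},
  {"x":36,"y":-120,"z":-30,"rx":0,"ry":0,"rz":0.319,"gripper":-0.25},
  {"x":48,"y":-160,"z":-50,"rx":0,"ry":0,"rz":0.319,"gripper":-0.25},
  {"x":60,"y":-200,"z":-75,"rx":0,"ry":0,"rz":0.319,"gripper":-0.25},
  {"x":71,"y":-239.5,"z":-104,"rx":0,"ry":0,"rz":0.319,"gripper":-0.25},
  {"x":71,"y":-239.5,"z":-104,"rx":0,"ry":0,"rz":0.319,"gripper":-0.25},
  {"x":71,"y":-239.5,"z":-104,"rx":0,"ry":0,"rz":0.319,"gripper":-0.25},
  {"x":71,"y":-239.5,"z":-104,"rx":0,"ry":0,"rz":0.319,"gripper":-0.25},
], newtons=40)

```text
clock: 40.45
eef_pos: [630.3, -267.7, 130.4]
tcp_rot: [3.136, 0.001, 1.726]
contact_force: [0.5, 0.2, 0.2]
opening: 0.373
grasp_force: 0.0
```

```bash
python3 look.py 23 | tail -1
```

```text
40.55 [ 630.5 -267.9  131.2] [3.135e+00 2.000e-03 1.726e+00] 0.378 [-0.  -0.  -0.2] [-0.4   0.54  1.58  0.    1.02 -0.56]
```

Emit:
servo_tool([
  {"x":-0.5,"y":-2.5,"z":-30,"rx":0,"ry":0,"rz":0,"gripper":-0.25},
  {"x":-0.5,"y":-2.5,"z":-50,"rx":0,"ry":0,"rz":0,"gripper":-0.25},
  {"x":-0.5,"y":-2.5,"z":-60,"rx":0,"ry":0,"rz":0,"gripper":-0.25},
  {"x":-0.5,"y":-2.5,"z":-70,"rx":0,"ry":0,"rz":0,"gripper":-0.25},
  {"x":-0.5,"y":-2.5,"z":-79,"rx":0,"ry":0,"rz":0,"gripper":-0.25},
  {"x":-0.5,"y":-2.5,"z":-79,"rx":0,"ry":0,"rz":0,"gripper":-0.25},
])

```text
clock: 41.15
eef_pos: [629.0, -271.5, 50.3]
tcp_rot: [3.138, 0.0, 1.725]
contact_force: [-0.2, -0.3, -0.7]
opening: 0.378
grasp_force: 0.0
```

Emit:
servo_tool([
  {"x":0,"y":0,"z":0,"rx":0,"ry":0,"rz":0,"gripper":-1},
  {"x":0,"y":0,"z":0,"rx":0,"ry":0,"rz":0,"gripper":-1},
  {"x":0,"y":0,"z":0,"rx":0,"ry":0,"rz":0,"gripper":-1},
  {"x":0,"y":0,"z":0,"rx":0,"ry":0,"rz":0,"gripper":-1},
], newtons=35)

```text
clock: 41.55
eef_pos: [629.7, -272.1, 51.6]
tcp_rot: [3.136, 0.001, 1.725]
contact_force: [0.3, 1.0, 2.5]
opening: 0.122
grasp_force: 34.4
```

Run:
```python
import numpy as np
from rig import r
s=r.sense();p=s['eef_pos'];print(p,s['opening'],s['contact_force'])
for i in range(1,17):
    q=2.3*i/16;d=153*(np.cos(q)-1);print(round(d*.989,1),round(d*.149,1),round(153*np.sin(q),1))
```

```text
[ 629.70933724 -272.06968899   51.63327687] 0.12183792950961987 [0.29293406 0.95524357 2.47030094]
-1.6 -0.2 21.9
-6.2 -0.9 43.4
-13.9 -2.1 64.0
-24.3 -3.7 83.2
-37.4 -5.6 100.7
-52.9 -8.0 116.2
-70.4 -10.6 129.3
-89.5 -13.5 139.7
-109.9 -16.6 147.2
-131.2 -19.8 151.6
-152.9 -23.0 153.0
-174.6 -26.3 151.2
-195.7 -29.5 146.3
-216.0 -32.5 138.3
-234.9 -35.4 127.5
-252.1 -38.0 114.1
```

Emit:
servo_tool([
  {"x":-1.6,"y":-0.2,"z":21.9,"rx":0,"ry":0,"rz":0,"gripper":-1},
  {"x":-6.2,"y":-0.9,"z":43.4,"rx":0,"ry":0,"rz":0,"gripper":-1},
  {"x":-13.9,"y":-2.1,"z":64,"rx":0,"ry":0,"rz":0,"gripper":-1},
  {"x":-24.3,"y":-3.7,"z":83.2,"rx":0,"ry":0,"rz":0,"gripper":-1},
  {"x":-37.4,"y":-5.6,"z":100.7,"rx":0,"ry":0,"rz":0,"gripper":-1},
  {"x":-52.9,"y":-8,"z":116.2,"rx":0,"ry":0,"rz":0,"gripper":-1},
  {"x":-70.4,"y":-10.6,"z":129.3,"rx":0,"ry":0,"rz":0,"gripper":-1},
  {"x":-70.4,"y":-10.6,"z":129.3,"rx":0,"ry":0,"rz":0,"gripper":-1},
])

```text
clock: 42.35
eef_pos: [559.9, -282.8, 183.4]
tcp_rot: [3.131, 0.003, 1.724]
contact_force: [5.3, 5.1, 7.7]
opening: 0.123
grasp_force: 36.0
```

Emit:
servo_tool([
  {"x":-19.1,"y":-2.9,"z":10.4,"rx":0,"ry":0,"rz":0,"gripper":-1},
  {"x":-39.5,"y":-6,"z":17.9,"rx":0,"ry":0,"rz":0,"gripper":-1},
  {"x":-60.8,"y":-9.2,"z":22.3,"rx":0,"ry":0,"rz":0,"gripper":-1},
  {"x":-82.5,"y":-12.4,"z":23.7,"rx":0,"ry":0,"rz":0,"gripper":-1},
  {"x":-104.2,"y":-15.7,"z":21.9,"rx":0,"ry":0,"rz":0,"gripper":-1},
  {"x":-125.3,"y":-18.9,"z":17,"rx":0,"ry":0,"rz":0,"gripper":-1},
  {"x":-145.6,"y":-21.9,"z":9,"rx":0,"ry":0,"rz":0,"gripper":-1},
  {"x":-164.5,"y":-24.8,"z":-1.8,"rx":0,"ry":0,"rz":0,"gripper":-1},
  {"x":-178,"y":-27,"z":-12,"rx":0,"ry":0,"rz":0,"gripper":-1},
  {"x":-178,"y":-27,"z":-12,"rx":0,"ry":0,"rz":0,"gripper":-1},
])

```text
clock: 43.35
eef_pos: [379.3, -310.5, 167.4]
tcp_rot: [3.138, 0.002, 1.724]
contact_force: [-2.5, -5.4, 2.5]
opening: 0.123
grasp_force: 37.7
```

Emit:
servo_tool([
  {"x":-3,"y":-0.4,"z":-2.7,"rx":0,"ry":0,"rz":0,"gripper":-1},
  {"x":-6,"y":-0.9,"z":-5.3,"rx":0,"ry":0,"rz":0,"gripper":-1},
  {"x":-6,"y":-0.9,"z":-5.3,"rx":0,"ry":0,"rz":0,"gripper":-1},
])

```text
clock: 43.65
eef_pos: [375.7, -311.2, 163.7]
tcp_rot: [3.135, 0.002, 1.724]
contact_force: [-0.6, -0.4, 11.5]
opening: 0.12
grasp_force: 38.8
```

Emit:
servo_tool([
  {"x":-3,"y":-0.4,"z":-2.7,"rx":0,"ry":0,"rz":0,"gripper":-1},
  {"x":-5,"y":-0.8,"z":-4.5,"rx":0,"ry":0,"rz":0,"gripper":-1},
  {"x":-5,"y":-0.8,"z":-4.5,"rx":0,"ry":0,"rz":0,"gripper":-1},
])

```text
clock: 43.95
eef_pos: [375.6, -312.5, 162.4]
tcp_rot: [3.126, 0.006, 1.723]
contact_force: [12.1, 11.6, 32.5]
opening: 0.123
grasp_force: 41.8
```

Emit:
servo_tool([
  {"x":4,"y":0.6,"z":3.5,"rx":0,"ry":0,"rz":0,"gripper":-0.25},
  {"x":4,"y":0.6,"z":3.5,"rx":0,"ry":0,"rz":0,"gripper":-0.25},
  {"x":4,"y":0.6,"z":3.5,"rx":0,"ry":0,"rz":0,"gripper":-0.25},
  {"x":4,"y":0.6,"z":3.5,"rx":0,"ry":0,"rz":0,"gripper":-0.25},
  {"x":4,"y":0.6,"z":3.5,"rx":0,"ry":0,"rz":0,"gripper":-0.25},
  {"x":4,"y":0.6,"z":40,"rx":0,"ry":0,"rz":0,"gripper":-0.25},
  {"x":4,"y":0.6,"z":80,"rx":0,"ry":0,"rz":0,"gripper":-0.25},
  {"x":4,"y":50,"z":100,"rx":0,"ry":0,"rz":0,"gripper":-0.25},
  {"x":4,"y":100,"z":100,"rx":0,"ry":0,"rz":0,"gripper":-0.25},
  {"x":4,"y":150,"z":100,"rx":0,"ry":0,"rz":0,"gripper":-0.25},
])

```text
clock: 44.95
eef_pos: [373.7, -163.3, 259.0]
tcp_rot: [3.135, 0.002, 1.723]
contact_force: [1.2, 1.0, -0.7]
opening: 0.375
grasp_force: 0.0
```

Emit:
servo_tool([
  {"x":0,"y":50,"z":0,"rx":0,"ry":0,"rz":0,"gripper":-0.25},
  {"x":0,"y":100,"z":0,"rx":0,"ry":0,"rz":0,"gripper":-0.25},
  {"x":0,"y":100,"z":0,"rx":0,"ry":0,"rz":0,"gripper":-0.25},
])

```text
clock: 45.25
eef_pos: [373.1, -59.3, 258.2]
tcp_rot: [3.137, -0.001, 1.731]
contact_force: [0.5, -0.0, -0.4]
opening: 0.378
grasp_force: 0.0
```

```bash
python3 look.py 24|tail -1
python3 - <<'E'
from h import *
import bx
fr={n:cv2.imread(f"pics/{n}24.png") for n in P}
o=[]
for n,(x0,y0,x1,y1) in {'top':(410,170,500,285),'scene':(165,120,245,222)}.items():
    g=cv2.resize(fr[n][y0:y1,x0:x1],(400,int(400*(y1-y0)/(x1-x0))),interpolation=cv2.INTER_CUBIC);k=400/(x1-x0)
    t=np.linspace(0,6.3,40)
    for z in(60,):
        q=((proj(n,np.c_[534+38*np.cos(t),-285.3+38*np.sin(t),0*t+z])+.5-[x0,y0])*k).astype(int);cv2.polylines(g,[q.reshape(-1,1,2)],True,(255,0,255),1)
    o.append(g)
h=520;i=np.hstack([cv2.copyMakeBorder(g,0,max(0,h-g.shape[0]),0,0,cv2.BORDER_CONSTANT)[:h] for g in o]);cv2.imwrite('pics/n24.png',i)
E
```

```text
45.35 [373.8 -63.3 258.4] [3.137e+00 1.000e-03 1.729e+00] 0.38 [ 0.2  0.1 -0.4] [-0.17 -0.08  2.08  0.    1.14 -0.33]
```

View pics/n24.png

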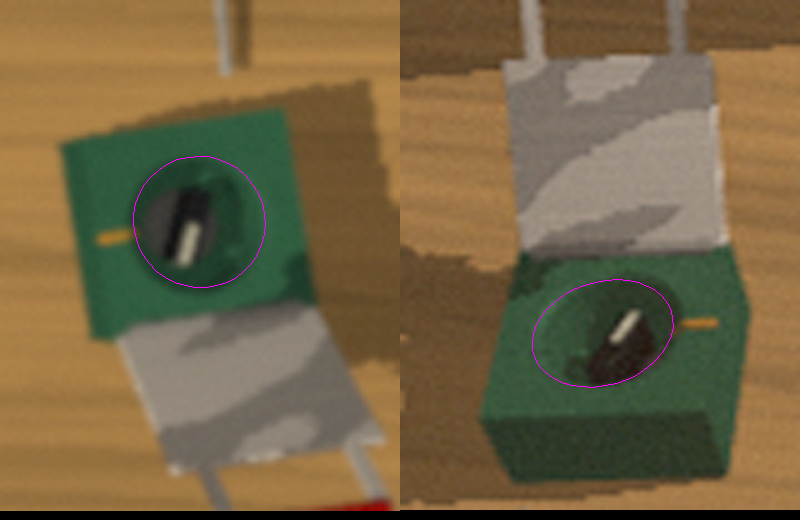

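The cover is folded back and the well is open. The knob bar runs from (200,190) to (182,265) on the left with its white pointer at the near end, and the brass mark is at (115,238). Now I'll measure the knob.

Run:
```python
from h import *
for n,c,z,roi in(('top',(410+200/4.444,170+221/4.444),48,(440,205,470,235)),('scene',(165+205/5,120+330/5),48,(196,176,222,200))):
    f=cv2.imread(f"pics/{n}24.png");h,s,v=hsv(f);g=np.zeros(h.shape,bool);x0,y0,x1,y1=roi;g[y0*U:y1*U,x0*U:x1*U]=1
    w=comps((s<75)&(v>110)&g,4);q=max(w,key=lambda t:t[1])
    ys,xs=np.nonzero(q[0]);pts=np.array([ray(n,((x+.5)/U-.5,(y+.5)/U-.5),z)[:2] for x,y in zip(xs[::3],ys[::3])])
    m=pts.mean(0);e,V=np.linalg.eigh(np.cov((pts-m).T));d=V[:,1];d=d*np.sign(-d[0])
    print(n,'ptr centre',m.round(1),'len',(4*e**.5).round(1),'dir ang from -x toward +y',np.arctan2(d[1],-d[0]).round(3),'dist to (534,-284.8)',(m-[534,-284.8]).round(1))
```

```text
top ptr centre [ 521.  -282.1] len [ 7.7 26. ] dir ang from -x toward +y 0.292 dist to (534,-284.8) [-13.    2.7]
scene ptr centre [ 519.4 -280.3] len [ 7.4 24.5] dir ang from -x toward +y 0.249 dist to (534,-284.8) [-14.6   4.5]
```

Emit:
servo_tool([
  {"x":20,"y":-28,"z":0,"rx":0,"ry":0,"rz":0.14,"gripper":-0.25},
  {"x":40,"y":-55,"z":0,"rx":0,"ry":0,"rz":0.28,"gripper":-0.25},
  {"x":60,"y":-83,"z":0,"rx":0,"ry":0,"rz":0.42,"gripper":-0.25},
  {"x":80,"y":-110,"z":0,"rx":0,"ry":0,"rz":0.56,"gripper":-0.25},
  {"x":100,"y":-138,"z":0,"rx":0,"ry":0,"rz":0.7,"gripper":-0.25},
  {"x":120,"y":-166,"z":0,"rx":0,"ry":0,"rz":0.84,"gripper":-0.25},
  {"x":140,"y":-194,"z":0,"rx":0,"ry":0,"rz":0.98,"gripper":-0.25},
  {"x":159,"y":-221,"z":-40,"rx":0,"ry":0,"rz":1.12,"gripper":-0.25},
  {"x":159,"y":-221,"z":-80,"rx":0,"ry":0,"rz":1.143,"gripper":-0.25},
  {"x":159,"y":-221,"z":-120,"rx":0,"ry":0,"rz":1.143,"gripper":-0.25},
])

```text
clock: 46.35
eef_pos: [532.0, -288.8, 136.3]
tcp_rot: [3.137, 0.001, 2.865]
contact_force: [0.5, 0.5, -0.3]
opening: 0.376
grasp_force: 0.0
```

Emit:
servo_tool([
  {"x":0,"y":0,"z":0,"rx":0,"ry":0,"rz":0,"gripper":-0.25},
  {"x":0,"y":0,"z":0,"rx":0,"ry":0,"rz":0,"gripper":-0.25},
])

```text
clock: 46.55
eef_pos: [531.9, -286.8, 138.3]
tcp_rot: [3.137, -0.001, 2.866]
contact_force: [0.2, 0.1, 0.2]
opening: 0.373
grasp_force: 0.0
```

Emit:
servo_tool([
  {"x":1,"y":2.3,"z":-40,"rx":0,"ry":0,"rz":0,"gripper":-0.25},
  {"x":1,"y":2.3,"z":-65,"rx":0,"ry":0,"rz":0,"gripper":-0.25},
  {"x":1,"y":2.3,"z":-80,"rx":0,"ry":0,"rz":0,"gripper":-0.25},
  {"x":1,"y":2.3,"z":-92,"rx":0,"ry":0,"rz":0,"gripper":-0.25},
  {"x":1,"y":2.3,"z":-102,"rx":0,"ry":0,"rz":0,"gripper":-0.25},
  {"x":1,"y":2.3,"z":-110,"rx":0,"ry":0,"rz":0,"gripper":-0.25},
  {"x":1,"y":2.3,"z":-110,"rx":0,"ry":0,"rz":0,"gripper":-0.25},
], newtons=40)

```text
clock: 47.25
eef_pos: [533.7, -282.9, 28.0]
tcp_rot: [3.137, 0.0, 2.868]
contact_force: [-0.5, 0.6, 0.6]
opening: 0.376
grasp_force: 0.0
```

Emit:
servo_tool([
  {"x":0,"y":0,"z":0,"rx":0,"ry":0,"rz":0,"gripper":-1},
  {"x":0,"y":0,"z":0,"rx":0,"ry":0,"rz":0,"gripper":-1},
  {"x":0,"y":0,"z":0,"rx":0,"ry":0,"rz":0,"gripper":-1},
  {"x":0,"y":0,"z":0,"rx":0,"ry":0,"rz":0,"gripper":-1},
], newtons=40)

```text
clock: 47.65
eef_pos: [533.8, -284.5, 29.2]
tcp_rot: [3.139, 0.002, 2.868]
contact_force: [-4.4, -8.3, -0.1]
opening: 0.156
grasp_force: 41.8
```

Emit:
servo_tool([
  {"x":0,"y":0,"z":0,"rx":0,"ry":0,"rz":-0.13,"gripper":-1},
  {"x":0,"y":0,"z":0,"rx":0,"ry":0,"rz":-0.26,"gripper":-1},
  {"x":0,"y":0,"z":0,"rx":0,"ry":0,"rz":-0.39,"gripper":-1},
  {"x":0,"y":0,"z":0,"rx":0,"ry":0,"rz":-0.52,"gripper":-1},
  {"x":0,"y":0,"z":0,"rx":0,"ry":0,"rz":-0.65,"gripper":-1},
  {"x":0,"y":0,"z":0,"rx":0,"ry":0,"rz":-0.78,"gripper":-1},
  {"x":0,"y":0,"z":0,"rx":0,"ry":0,"rz":-0.91,"gripper":-1},
  {"x":0,"y":0,"z":0,"rx":0,"ry":0,"rz":-1.04,"gripper":-1},
  {"x":0,"y":0,"z":0,"rx":0,"ry":0,"rz":-1.147,"gripper":-1},
  {"x":0,"y":0,"z":0,"rx":0,"ry":0,"rz":-1.147,"gripper":-1},
])

```text
clock: 48.65
eef_pos: [533.0, -285.5, 29.2]
tcp_rot: [3.138, 0.004, 1.718]
contact_force: [-8.0, -15.0, 0.7]
opening: 0.154
grasp_force: 42.0
```

Emit:
servo_tool([
  {"x":0,"y":0,"z":0,"rx":0,"ry":0,"rz":0,"gripper":-0.25},
  {"x":0,"y":0,"z":0,"rx":0,"ry":0,"rz":0,"gripper":-0.25},
  {"x":0,"y":0,"z":0,"rx":0,"ry":0,"rz":0,"gripper":-0.25},
  {"x":0,"y":0,"z":20,"rx":0,"ry":0,"rz":0,"gripper":-0.25},
  {"x":0,"y":0,"z":60,"rx":0,"ry":0,"rz":0,"gripper":-0.25},
  {"x":0,"y":0,"z":110,"rx":0,"ry":0,"rz":0,"gripper":-0.25},
  {"x":0,"y":0,"z":160,"rx":0,"ry":0,"rz":0,"gripper":-0.25},
  {"x":0,"y":40,"z":190,"rx":0,"ry":0,"rz":0,"gripper":-0.25},
  {"x":0,"y":90,"z":220,"rx":0,"ry":0,"rz":0,"gripper":-0.25},
  {"x":-30,"y":130,"z":220,"rx":0,"ry":0,"rz":0,"gripper":-0.25},
])

```text
clock: 49.65
eef_pos: [510.7, -157.1, 252.0]
tcp_rot: [3.129, 0.004, 1.721]
contact_force: [0.2, 0.5, 0.8]
opening: 0.376
grasp_force: 0.0
```

Emit:
servo_tool([
  {"x":-40,"y":30,"z":0,"rx":0,"ry":0,"rz":0,"gripper":-0.25},
  {"x":-80,"y":60,"z":0,"rx":0,"ry":0,"rz":0,"gripper":-0.25},
  {"x":-120,"y":90,"z":0,"rx":0,"ry":0,"rz":0,"gripper":-0.25},
  {"x":-120,"y":90,"z":0,"rx":0,"ry":0,"rz":0,"gripper":-0.25},
])

```text
clock: 50.05
eef_pos: [381.9, -65.2, 247.5]
tcp_rot: [3.139, -0.001, 1.723]
contact_force: [0.7, 0.5, -0.1]
opening: 0.375
grasp_force: 0.0
```

```bash
python3 look.py 25|tail -1
python3 - <<'E'
from h import *
for n,roi in(('top',(440,205,470,240)),('scene',(190,172,228,200))):
    f=cv2.imread(f"pics/{n}25.png");h,s,v=hsv(f);g=np.zeros(h.shape,bool);x0,y0,x1,y1=roi;g[y0*U:y1*U,x0*U:x1*U]=1
    for nm,mk,z in(('ptr',(s<75)&(v>105)&g,48),):
        for q in sorted(comps(mk,4),key=lambda t:-t[1])[:2]:
            ys,xs=np.nonzero(q[0]);pts=np.array([ray(n,((x+.5)/U-.5,(y+.5)/U-.5),z)[:2] for x,y in zip(xs[::3],ys[::3])])
            m=pts.mean(0);e,V=np.linalg.eigh(np.cov((pts-m).T));d=V[:,1];d=d*np.sign(d[1])
            print(n,q[2].round(1),m.round(1),(4*e**.5).round(1),'dir from +y toward +x',np.arctan2(d[0],d[1]).round(3))
    x0,y0,x1,y1=(420,205,450,235) if n=='top' else (205,172,240,200)
    g[:]=0;g[y0*U:y1*U,x0*U:x1*U]=1
    for q in comps((h>12)&(h<28)&(s>130)&(v>110)&g,3):
        ys,xs=np.nonzero(q[0]);pts=np.array([ray(n,((x+.5)/U-.5,(y+.5)/U-.5),60)[:2] for x,y in zip(xs,ys)])
        m=pts.mean(0);e,V=np.linalg.eigh(np.cov((pts-m).T));d=V[:,1];d=d*np.sign(d[1])
        print(n,'mark',m.round(1),(4*e**.5).round(1),np.arctan2(d[0],d[1]).round(3))
E
```

```text
50.15 [387.  -67.4 248.6] [3.135e+00 2.000e-03 1.722e+00] 0.377 [ 0.7 -0.5  0.5] [-0.18 -0.05  2.08  0.    1.11 -0.33]
top [448.6 220.8] [ 530.7 -273.7] [ 7.8 28.3] dir from +y toward +x -0.157
top mark [ 528.3 -203.6] [18.3 86.6] 1.499
top mark [ 524.9 -235.7] [ 7.4 19.9] -0.173
scene [211.8 187.5] [ 528.1 -271.3] [ 8.  25.5] dir from +y toward +x -0.111
scene mark [ 522.8 -199.7] [ 18.5 122.2] 1.314
scene mark [ 521.8 -233.6] [ 7.1 20.8] -0.138
```

Pointer and mark directions agree within about 0.02 rad. Now I'll regrip the rod and close the cover.

Emit:
servo_tool([
  {"x":-2,"y":-45,"z":0,"rx":0,"ry":0,"rz":0,"gripper":-0.25},
  {"x":-4,"y":-90,"z":0,"rx":0,"ry":0,"rz":0,"gripper":-0.25},
  {"x":-6,"y":-135,"z":0,"rx":0,"ry":0,"rz":0,"gripper":-0.25},
  {"x":-8,"y":-180,"z":0,"rx":0,"ry":0,"rz":0,"gripper":-0.25},
  {"x":-10,"y":-225,"z":0,"rx":0,"ry":0,"rz":0,"gripper":-0.25},
  {"x":-10.5,"y":-243.6,"z":0,"rx":0,"ry":0,"rz":0,"gripper":-0.25},
  {"x":-10.5,"y":-243.6,"z":0,"rx":0,"ry":0,"rz":0,"gripper":-0.25},
  {"x":-10.5,"y":-243.6,"z":0,"rx":0,"ry":0,"rz":0,"gripper":-0.25},
])

```text
clock: 50.95
eef_pos: [376.8, -312.1, 247.6]
tcp_rot: [3.137, 0.0, 1.719]
contact_force: [0.2, 0.2, 0.9]
opening: 0.374
grasp_force: 0.0
```

```bash
python3 look.py 26|tail -1
python3 - <<'E'
from h import *
f={n:cv2.imread(f"pics/{n}25.png") for n in P}
print({n:[(c,a) for c,a in v if 20<a<250] for n,v in red(f).items()})
for n in P: print(n,proj(n,[376,-311,177]))
E
```

```text
51.05 [ 376.8 -311.   247.8] [3.137 0.    1.721] 0.377 [ 0.6 -0.8 -0.2] [-0.7   0.12  1.9   0.    1.12 -0.85]
{'scene': [(array([204.28, 113.64]), np.float64(97.9375)), (array([ 23.77, 172.37]), np.float64(37.125)), (array([ 38.93, 199.59]), np.float64(91.1875))], 'top': [(array([456.57, 138.55]), np.float64(224.1875)), (array([615.35, 171.25]), np.float64(77.3125)), (array([261.1 , 209.29]), np.float64(29.125)), (array([479.62, 286.74]), np.float64(104.8125))]}
scene [[202.53380654 113.65921695]]
top [[480.2750559  286.64094606]]
```

Rod confirmed at (376,-311). Down and close.

Emit:
servo_tool([
  {"x":0,"y":0,"z":-40,"rx":0,"ry":0,"rz":0,"gripper":-0.25},
  {"x":0,"y":0,"z":-65,"rx":0,"ry":0,"rz":0,"gripper":-0.25},
  {"x":0,"y":0,"z":-83,"rx":0,"ry":0,"rz":0,"gripper":-0.25},
  {"x":0,"y":0,"z":-83,"rx":0,"ry":0,"rz":0,"gripper":-0.25},
  {"x":0,"y":0,"z":-83,"rx":0,"ry":0,"rz":0,"gripper":-1},
  {"x":0,"y":0,"z":-83,"rx":0,"ry":0,"rz":0,"gripper":-1},
  {"x":0,"y":0,"z":-83,"rx":0,"ry":0,"rz":0,"gripper":-1},
  {"x":0,"y":0,"z":-83,"rx":0,"ry":0,"rz":0,"gripper":-1},
], newtons=35)

```text
clock: 51.85
eef_pos: [376.8, -311.6, 165.9]
tcp_rot: [3.136, 0.001, 1.721]
contact_force: [-3.2, 2.6, 4.5]
opening: 0.121
grasp_force: 34.8
```

Run:
```python
import numpy as np
from rig import r
s=r.sense();p=s['eef_pos'];print(p,s['opening'],s['contact_force'])
for i in range(1,17):
    q=2.3*(1-i/16);d=153*(np.cos(q)-np.cos(2.3));print(round(d*.989,1),round(d*.149,1),round(153*(np.sin(q)-np.sin(2.3)),1))
```

```text
[ 376.82908835 -311.5774888   165.92746558] 0.12131670711873963 [-3.24934524  2.59211212  4.54987044]
17.2 2.6 13.4
36.1 5.4 24.2
56.4 8.5 32.2
77.6 11.7 37.1
99.2 15.0 38.9
120.9 18.2 37.5
142.2 21.4 33.1
162.6 24.5 25.6
181.8 27.4 15.2
199.3 30.0 2.1
214.7 32.3 -13.4
227.8 34.3 -30.9
238.3 35.9 -50.1
245.9 37.1 -70.7
250.6 37.8 -92.2
252.1 38.0 -114.1
```

Emit:
servo_tool([
  {"x":17.2,"y":2.6,"z":13.4,"rx":0,"ry":0,"rz":0,"gripper":-1},
  {"x":36.1,"y":5.4,"z":24.2,"rx":0,"ry":0,"rz":0,"gripper":-1},
  {"x":56.4,"y":8.5,"z":32.2,"rx":0,"ry":0,"rz":0,"gripper":-1},
  {"x":77.6,"y":11.7,"z":37.1,"rx":0,"ry":0,"rz":0,"gripper":-1},
  {"x":99.2,"y":15,"z":38.9,"rx":0,"ry":0,"rz":0,"gripper":-1},
  {"x":120.9,"y":18.2,"z":37.5,"rx":0,"ry":0,"rz":0,"gripper":-1},
  {"x":142.2,"y":21.4,"z":33.1,"rx":0,"ry":0,"rz":0,"gripper":-1},
  {"x":162.6,"y":24.5,"z":25.6,"rx":0,"ry":0,"rz":0,"gripper":-1},
  {"x":162.6,"y":24.5,"z":25.6,"rx":0,"ry":0,"rz":0,"gripper":-1},
])

```text
clock: 52.75
eef_pos: [541.7, -286.7, 190.5]
tcp_rot: [3.135, 0.001, 1.722]
contact_force: [3.0, 2.7, 3.4]
opening: 0.123
grasp_force: 36.2
```

Emit:
servo_tool([
  {"x":19.2,"y":2.9,"z":-10.4,"rx":0,"ry":0,"rz":0,"gripper":-1},
  {"x":36.7,"y":5.5,"z":-23.5,"rx":0,"ry":0,"rz":0,"gripper":-1},
  {"x":52.1,"y":7.8,"z":-39,"rx":0,"ry":0,"rz":0,"gripper":-1},
  {"x":65.2,"y":9.8,"z":-56.5,"rx":0,"ry":0,"rz":0,"gripper":-1},
  {"x":75.7,"y":11.4,"z":-75.7,"rx":0,"ry":0,"rz":0,"gripper":-1},
  {"x":83.3,"y":12.6,"z":-96.3,"rx":0,"ry":0,"rz":0,"gripper":-1},
  {"x":88,"y":13.3,"z":-117.8,"rx":0,"ry":0,"rz":0,"gripper":-1},
  {"x":89,"y":13.4,"z":-132,"rx":0,"ry":0,"rz":0,"gripper":-1},
  {"x":89,"y":13.4,"z":-132,"rx":0,"ry":0,"rz":0,"gripper":-1},
])

```text
clock: 53.65
eef_pos: [629.6, -273.8, 57.8]
tcp_rot: [3.134, 0.002, 1.721]
contact_force: [6.2, 3.7, 0.6]
opening: 0.124
grasp_force: 38.2
```

Emit:
servo_tool([
  {"x":0,"y":0,"z":-3,"rx":0,"ry":0,"rz":0,"gripper":-1},
  {"x":0,"y":0,"z":-6,"rx":0,"ry":0,"rz":0,"gripper":-1},
  {"x":0,"y":0,"z":-6,"rx":0,"ry":0,"rz":0,"gripper":-1},
])

```text
clock: 53.95
eef_pos: [629.8, -273.7, 53.4]
tcp_rot: [3.133, 0.002, 1.72]
contact_force: [6.2, 4.7, -2.3]
opening: 0.125
grasp_force: 38.4
```

Emit:
servo_tool([
  {"x":0,"y":0,"z":-3,"rx":0,"ry":0,"rz":0,"gripper":-1},
  {"x":0,"y":0,"z":-6,"rx":0,"ry":0,"rz":0,"gripper":-1},
  {"x":0,"y":0,"z":-6,"rx":0,"ry":0,"rz":0,"gripper":-1},
])

```text
clock: 54.25
eef_pos: [630.0, -273.9, 49.9]
tcp_rot: [3.132, 0.002, 1.72]
contact_force: [-0.1, 6.5, 17.9]
opening: 0.121
grasp_force: 40.7
```

Emit:
servo_tool([
  {"x":0,"y":0,"z":-1.5,"rx":0,"ry":0,"rz":0,"gripper":-1},
  {"x":0,"y":0,"z":-1.5,"rx":0,"ry":0,"rz":0,"gripper":-0.25},
  {"x":0,"y":0,"z":-1.5,"rx":0,"ry":0,"rz":0,"gripper":-0.25},
  {"x":0,"y":0,"z":-1.5,"rx":0,"ry":0,"rz":0,"gripper":-0.25},
  {"x":0,"y":0,"z":-1.5,"rx":0,"ry":0,"rz":0,"gripper":-0.25},
  {"x":0,"y":0,"z":30,"rx":0,"ry":0,"rz":0,"gripper":-0.25},
  {"x":0,"y":0,"z":70,"rx":0,"ry":0,"rz":0,"gripper":-0.25},
  {"x":-20,"y":30,"z":110,"rx":0,"ry":0,"rz":0,"gripper":-0.25},
  {"x":-50,"y":60,"z":150,"rx":0,"ry":0,"rz":0,"gripper":-0.25},
  {"x":-80,"y":90,"z":190,"rx":0,"ry":0,"rz":0,"gripper":-0.25},
])

```text
clock: 55.25
eef_pos: [557.6, -193.5, 223.4]
tcp_rot: [3.137, 0.001, 1.72]
contact_force: [0.9, 1.0, 1.3]
opening: 0.371
grasp_force: 0.0
```

Emit:
servo_tool([
  {"x":-40,"y":30,"z":0,"rx":0,"ry":0,"rz":0,"gripper":-0.25},
  {"x":-80,"y":60,"z":0,"rx":0,"ry":0,"rz":0,"gripper":-0.25},
  {"x":-120,"y":90,"z":0,"rx":0,"ry":0,"rz":0,"gripper":-0.25},
  {"x":-160,"y":120,"z":0,"rx":0,"ry":0,"rz":0,"gripper":-0.25},
  {"x":-160,"y":120,"z":0,"rx":0,"ry":0,"rz":0,"gripper":-0.25},
])

```text
clock: 55.75
eef_pos: [393.0, -71.7, 221.6]
tcp_rot: [3.141, -0.001, 1.722]
contact_force: [0.4, -0.3, -0.4]
opening: 0.372
grasp_force: 0.0
```

```bash
python3 look.py 27
python3 - <<'E'
from bx import *
fr={n:cv2.imread(f"pics/{n}27.png") for n in P}
print({n:[(c.round(1),a) for c,a in v if 20<a<250] for n,v in red(fr).items()})
f0={n:cv2.imread(f"pics/{n}0.png") for n in P}
roi={'top':(415,172,490,255),'scene':(175,155,240,222)}
for q in(0,.05,.1,.2):print(q,[round(cost([534.1,-285,.146,q],{n:m}),3) for n,m in masks(fr,roi).items()])
a=np.array([534,-285.]);
for q in(0,.03,.06): 
  R=153*np.cos(q)-60; X=[534+R*.989,-285+R*.149,64.5+153*np.sin(q)];print(q,[proj(n,X).round(1) for n in P])
for n in P: print(n,[ (k,round(float(np.abs(fr[n].astype(int)-f0[n]).max(2)[int(y)-6:int(y)+7,int(x)-6:int(x)+7].mean()),1)) for k,X in (('cup',(680,168,40)),('pink',(463,52,20)),('pinkB',(390,45,20))) for x,y in proj(n,X)])
E
```

```text
scene [(array([399.2, 229. ]), np.float64(173.5)), (array([417.1, 232.8]), np.float64(184.4375))]
top [(array([234.7, 192.4]), np.float64(212.75)), (array([251.6, 195.2]), np.float64(214.1875)), (array([362.7, 295.4]), np.float64(47.375))]
55.85 [398.4 -73.9 222.9] [3.136e+00 2.000e-03 1.722e+00] 0.373 [ 1.  -0.5 -0.2] [-0.19  0.01  2.09  0.    1.04 -0.34]
{'scene': [(array([ 25. , 173.2]), np.float64(51.0)), (array([ 38.9, 199.6]), np.float64(91.0625)), (array([200.2, 213.2]), np.float64(116.5))], 'top': [(array([456.6, 138.6]), np.float64(227.375)), (array([615.4, 171.1]), np.float64(75.3125)), (array([450. , 181.9]), np.float64(81.75)), (array([261.1, 209.3]), np.float64(28.25))]}
0 [np.float64(0.084), np.float64(0.1)]
0.05 [np.float64(0.09), np.float64(0.103)]
0.1 [np.float64(0.096), np.float64(0.111)]
0.2 [np.float64(0.105), np.float64(0.142)]
0 [array([[199.2, 212.7]]), array([[448.9, 183.6]])]
0.03 [array([[198.8, 211.7]]), array([[449.3, 183.4]])]
0.06 [array([[198.3, 210.6]]), array([[449.8, 183.3]])]
scene [('cup', 4.7), ('pink', 8.7), ('pinkB', 28.8)]
top [('cup', 6.1), ('pink', 10.0), ('pinkB', 53.3)]
```

```bash
python3 -c "
from rig import r
print(r.sign_off())"
```

```text
the job is handed in; nothing more can be done
None
```

The job is handed in at about 56 s: both blue carriers are seated and the locking bar is shut, then the cover was folded back, the knob turned to the brass mark, and the cover closed flat, though carrier B was first knocked sideways against carrier A's button and had to be set upright again.

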